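# Line up duct end caps under the folding jig and shut its hold-down bail

### The arm

A 7-joint arm with a two-finger parallel gripper is mounted at the origin on the work surface. World frame = base frame: x ahead of the robot, y to its left, z up, the work surface at z = 0. Lengths are in m, angles in rad, forces in N, time in s.
With the tool pointing down it reaches from about 0.425 to 0.925 m from the base axis. Payload 6.8 kg.
Tool frame: the origin (TCP) lies midway between the tips of the shut fingers; the grasp point (between the pads) lies 19 mm behind it (bot.pinch_z is the distance from the TCP to the grasp point, in m); z points along the fingers, y is the line along which they close (so a half turn about z gives the same grasp; the last joint's range is limited). The gripper opens to 85 mm and grips with 20 to 120 N. Pads are 22 mm wide; open, the fingers measure 114 mm over their backs; the gripper's body (76 mm by 85 mm) begins 54 mm behind the grasp point. The pads swing forward as they close: fully open they stand 13 mm farther back than shut.
Start: joints at [1.219, 0.477, 0.022, 1.555, -0.011, 1.109, -0.083], TCP at [0.163, -0.655, 0.203] pointing down, gripper open.
Joint ranges: [-2.96, 2.96], [-0.34, 2.1], [-1.41, 1.46], [0.24, 2.44], [-1.37, 4.51], [0.17, 1.92], [-2.96, 2.96]. Speed limits (rad/s): [2.39, 2.39, 3.14, 3.14, 3.14, 3.14, 3.14].

### API

Orientations are given as a unit quaternion [w, x, y, z].
In Python, from station import bot, imaging gives the robot as it stands. The module is installed in compiled form; this text tells all that it offers.
- The arm moves only by the tool carry_out, never from a script. Its argument "targets" is a list of rows, each a list of 5 numbers: the shift along the tool's x, y, z in cm, then the turn about the tool's z in degrees, then the opening, from -1 (shut) to 1 (fully open). In form: [[x, y, z, yaw, gripper], ...]. A call has 1 to 12 rows; each row shifts and turns the commanded pose from where the row before left it, along the tool's axes as they then stand; what a row does not reach is not made up. A row lasts 1/10 s, in which the tool goes at most 50 mm and 8.59 degrees, less where a joint would pass 70% of its speed; a pose out of reach is approached as far as the arm can. A call is refused whole if a number of a shift passes 5 or a number of a turn 8.59, either way. A call with a gripper value outside its range is refused whole. The fingers move at their own pace and stop on an object; "force" is the grip in N (left out, the last holds). Time passes only in rows, so rows that do not move let the fingers close. It gives the time, the measured TCP pose, the force, the opening and the grip force at its end, in the units of the state.
- bot.get_obs(): the state, without advancing time (a new reading comes with each control period).
- imaging.read_camera(name): name is "side" or "top"; returns the picture (384x512x3 uint8, red, green, blue); there is no depth.
- imaging.calibration(name): a dict with "fx", "fy", "cx", "cy" (pixels), "extrinsics" (4x4, takes a point from world to camera coordinates). Camera axes: x right, y up, looking along -z (the intrinsics and any distortion apply to the point x, -y, -z); pixel columns grow to the right and rows downward; lengths in m; the calibration is good to about 2 mm. A picture is of the moment at which its call begins. calibration takes no time and is no camera call.
- bot.hand_in(): hands the job in; it is judged then, once.
The state is a dict: "t": time; "q": joint angles; "joint_vel": joint speeds; "joint_torque": joint torques, N m; "eef_pos": TCP position; "tool_rot": TCP orientation; "contact_force": force on the tool from outside, world axes, zero at the start; "torque": the same for the moment, N m; "gripper_width": opening from 0.0 (shut) to 1.0 (fully open); "grasp_force": force on a finger pad.
Only numpy, scipy, OpenCV 4.12 (cv2) and the standard library are available. Lean on these libraries where they do the work, as an engineer would, in place of code of your own. Each camera call takes 0.05 s, during which the arm holds its last target. There are 200 camera calls.

### The job

Push the three duct end caps along the bench into the mouth of the jig, until each one is felt to rest squarely against the back stop hidden under the hood and they stand side by side without gaps, the leftmost (seen from the robot) against the side guide; push gently, do not ram the stop. Then swing the wire bail over and down until it rests fully in its catch. Leave the mallet, the can and the tape measure alone.

Things in the scene. Friction and masses are not known exactly. Their poses are not given: they have to be found in the camera images.
- jig: fixed grey folding jig on the bench. Origin on the bench at the middle of its mouth; x points into the mouth, away from the robot, y left. Flat hood from x=0 to 100 mm, y=-160 to 160, underside 47 mm and top 69 mm above the bench (screw heads to 73, hinge lugs at y=-148 and 144 to 86); closed behind; a cheek at the right, inner face y=-150.
- mouth (a point): middle of the mouth's lower edge, on the bench, same point as the jig origin. Out of sight inside is the fixed back stop, a bar square to the jig x axis, 2 to 32 mm above the bench; its face lies 25 to 45 mm inside the mouth, different every time: find it by touch. A seated cap's near edge is 55 to 75 mm out of the mouth.
- guide (a point): front end of the straight steel side guide at the left, on its inner face at bench level (jig x=-140, y=150 mm). The guide is 32 mm high, 12 mm thick and runs along jig x from here into the mouth; on top of it, at jig x=-41, is the catch for the bail: a small open fork, 44 mm high.
- bail (a joint): angle of the wire bail, rad: 0 = closed in its catch; grows as it is raised; 2.23 = upright; 2.6 to 3.0 = folded back over the hood, as at the start. Stiff hinge: it stays where it is left. Hinge axis parallel to jig y, at jig x=+4 mm, 76 mm above the bench; the cross bar is 57 mm from it.
- bail_bar (a point): point at jig y=0 on the axis of the bail's cross bar: a steel rod of 12 mm diameter along jig y, from y=-138 to 160 mm, on two thin side arms (8 mm) at y=-138 and 135. Closed, it lies at jig x=-41 mm, 41 mm above the bench, just over the caps' tops.
- cap1: loose duct end cap of folded sheet metal, a shallow pan lying open side down: 100 mm long (its x), 90 mm wide (its y), 30 mm high, about 0.2 kg; three alike. Origin at the centre of its underside. It goes in with its x axis along the jig x axis (either way round).
- cap2: loose duct end cap of folded sheet metal, a shallow pan lying open side down: 100 mm long (its x), 90 mm wide (its y), 30 mm high, about 0.2 kg; three alike. Origin at the centre of its underside. It goes in with its x axis along the jig x axis (either way round).
- cap3: loose duct end cap of folded sheet metal, a shallow pan lying open side down: 100 mm long (its x), 90 mm wide (its y), 30 mm high, about 0.2 kg; three alike. Origin at the centre of its underside. It goes in with its x axis along the jig x axis (either way round).
- mallet: bystander: hammer lying on the bench to the left, about 300 mm long; leave alone
- can: bystander: closed white can, 66 mm diameter, 130 mm high, origin under its centre; leave alone
- tape: bystander: yellow and black tape measure, 75 x 40 x 66 mm, origin under its centre; leave alone
There are look-alikes about, which are no part of the job. Leave any green look-alike of the cap1 alone.

How it is judged:
By the outcome, as a careful person would: the job done as asked, in the order asked, and still so for the second after the job is handed in, with the robot touching nothing.
It also fails if it takes over 72 s, if anything falls off the work surface, if the arm or the gripper's body presses on something with over 40 N, if the wrist force passes 120 N, or if a joint passes its speed limit or range.

## Working session

There is one attempt and no reset: what is moved stays moved. The work goes in short steps, Python scripts to look and compute and a tool call to move; the robot and the scene stay as the last step left them, time stands still between calls to the robot, and variables do not carry over. Pictures are saved under pics/ and viewed, at most 10 in all, crops included, and the job is handed in when it is done.

Besides the shell and the picture viewer there is one more tool, called after "Call:" as a command line: name --pt "numbers of a row" for each row, then --argument value for the rest. carry_out: Moves the arm, as the interface text tells. Its arguments: {"type":"object","properties":{"targets":{"type":"array"},"force":{"type":"number"}},"required":["targets"]}

```bash
mkdir -p pics; cat > h.py <<'E'
from station import bot, imaging
import numpy as np, cv2
def cal(n):
    c=imaging.calibration(n); K=np.array([[c['fx'],0,c['cx']],[0,c['fy'],c['cy']],[0,0,1]]); return c,K,np.array(c['extrinsics'])
def ray(n,u,v):
    c,K,E=cal(n); d=np.array([(u-c['cx'])/c['fx'],-(v-c['cy'])/c['fy'],-1.]); R=E[:3,:3]; return -R.T@E[:3,3], R.T@d
def onz(n,u,v,z):
    o,d=ray(n,u,v); return o+d*(z-o[2])/d[2]
def proj(n,p):
    c,K,E=cal(n); q=E[:3,:3]@np.asarray(p)+E[:3,3]; return np.array([c['cx']+c['fx']*q[0]/-q[2], c['cy']+c['fy']*q[1]/q[2]])
def snap(n,f):
    im=imaging.read_camera(n); cv2.imwrite('pics/'+f,im[...,::-1]); return im
E
python3 - <<'E'
from h import *
a=snap('top','t0.png'); b=snap('side','s0.png')
cv2.imwrite('pics/both0.png',cv2.resize(np.vstack([a,b])[...,::-1],None,fx=.78,fy=.78)) 
for n in('top','side'): print(n,imaging.calibration(n))
print(bot.get_obs())
E
```

```text
top {'fx': 490.8612801450501, 'fy': 490.8612801450501, 'cx': 253.4102004855749, 'cy': 188.66918565208644, 'extrinsics': array([[-0.02308455, -0.99969451, -0.00883099,  0.06101622],
       [ 0.99754789, -0.02361696,  0.06588201, -0.50511084],
       [-0.06607044, -0.00728848,  0.99778834, -1.40833497],
       [ 0.        ,  0.        ,  0.        ,  1.        ]])}
side {'fx': 394.9065806001976, 'fy': 394.9065806001976, 'cx': 257.1391495816032, 'cy': 194.8888866061031, 'extrinsics': array([[-0.99884541, -0.04562344, -0.01504511,  0.53074492],
       [ 0.02504536, -0.76179413,  0.64733487, -0.04710185],
       [-0.04099493,  0.64621065,  0.76205722, -1.17366615],
       [ 0.        ,  0.        ,  0.        ,  1.        ]])}
{'t': 0.1, 'q': array([ 1.21887855,  0.4777128 ,  0.02233709,  1.55632878, -0.01146224,
        1.10928232, -0.08305502]), 'joint_vel': array([ 0.00067505, -0.00468023, -0.00025962, -0.00152553, -0.00115463,
        0.00012561, -0.00019268]), 'joint_torque': array([ 3.88665096e-03, -5.97760785e+01,  1.61332246e+00, -2.81952113e+01,
        1.27583864e-02,  5.09690261e-03,  1.29867880e-05]), 'eef_pos': array([ 0.16279522, -0.65449646,  0.20203602]), 'tool_rot': array([-7.83329010e-04,  9.92572698e-01,  1.21650307e-01, -1.70010952e-04]), 'contact_force': array([-0.02559978, -0.55943841, -0.12067108]), 'torque': array([-0.0454825 , -0.03142614, -0.01235543]), 'grasp_force': 0.0, 'gripper_width': 0.997369222627672}
```

View pics/t0.png

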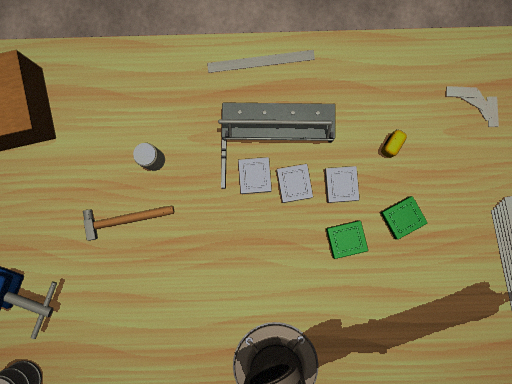

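View pics/s0.png

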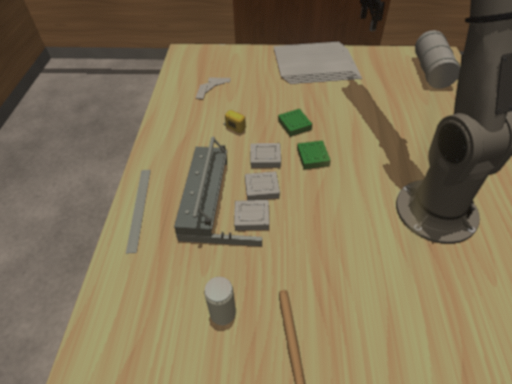

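The top view shows the jig at (278,120) with its bail folded back, bar near row 123. The guide runs at (224,140–188), and the grey caps are at (255,175), (294,183) and (342,184). Could be mistaken for caps: the green pans at (347,239) and (404,217), which stay untouched. The can is at (149,156), the tape at (395,143) and the mallet at (130,218).

```bash
python3 - <<'E'
from h import *
a=cv2.imread('pics/t0.png')
cv2.imwrite('pics/c0.png',cv2.resize(a[90:215,205:365],None,fx=5,fy=4.8*5/4.8 if 0 else 4.8,interpolation=cv2.INTER_CUBIC) if 0 else cv2.resize(a[92:212,208:363],None,fx=5,fy=5,interpolation=cv2.INTER_CUBIC))
hsv=cv2.cvtColor(a,cv2.COLOR_BGR2HSV)
m=((hsv[...,1]<50)&(hsv[...,2]>120)).astype(np.uint8)*255
m[:145]=0;m[215:]=0;m[:,:230]=0;m[:,370:]=0
m=cv2.morphologyEx(m,cv2.MORPH_CLOSE,np.ones((5,5)))
for c in cv2.findContours(m,0,2)[0]:
    if cv2.contourArea(c)<300: continue
    P=np.array([onz('top',*p[0],.03)[:2] for p in c],np.float32)
    r=cv2.minAreaRect(P*1000); print(cv2.boundingRect(c),r)
# can/tape approx
for n,u,v in(('can',149,156),('tape',395,143)): print(n,onz('top',u,v,.06))
E
```

```text
(326, 166, 33, 36) ((513.904541015625, -206.199951171875), (97.67737579345703, 87.46330261230469), 2.730781316757202)
(277, 164, 36, 38) ((520.413330078125, -69.6541976928711), (97.64439392089844, 87.8419189453125), 8.13114070892334)
(238, 157, 33, 36) ((545.4042358398438, 45.26670837402344), (97.629638671875, 87.53319549560547), 3.342484474182129)
can [0.60329219 0.34250383 0.06      ]
tape [ 0.62337512 -0.35411591  0.06      ]
```

View pics/c0.png

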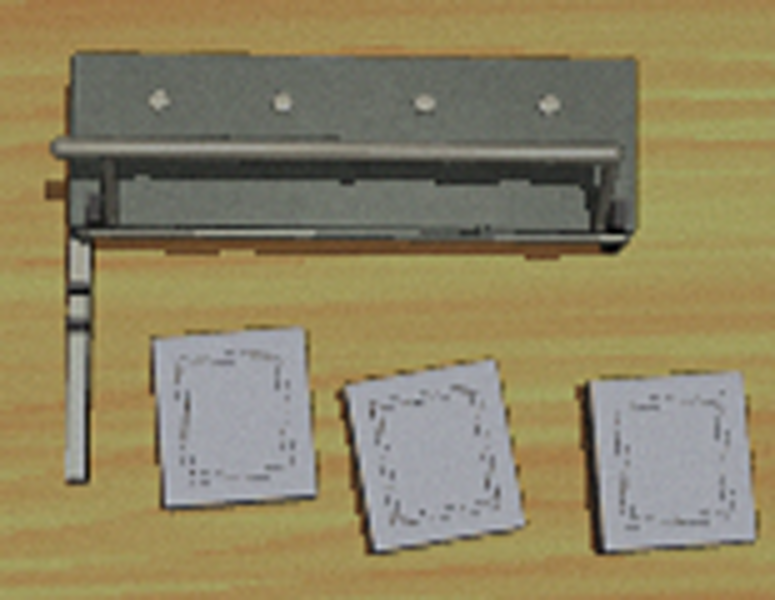

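```bash
python3 - <<'E'
from h import *
f=lambda x,y:(208+(x-2)/5,92+(y-2)/5)
def w(x,y,z): p=onz('top',*f(x,y),z)[:2]*1000; return p.round(1)
H={'backL':w(75,53,.069),'backR':w(636,60,.069),'frontL':w(72,235,.069),'frontR':w(633,241,.069)}
S=[w(x,y,.073) for x,y in((158,99),(282,102),(425,103),(548,104))]
print(H,S)
print('guide front inner/outer top',w(90,481,.032),w(66,481,.032),'at hood',w(91,245,.032),w(70,245,.032))
print('bar',w(55,148,.124),w(620,153,.124))
for a,b in((H['backL'],H['backR']),(H['frontL'],H['frontR']),(S[0],S[3]),(H['backR'],H['frontR'])): d=a-b; print(np.degrees(np.arctan2(d[1],d[0])))
# fit: model pts -> world, similarity w/o scale
M=np.array([[100,160],[100,-160],[0,160],[0,-160],[-140,150],[-140,162]],float)
W=np.array([H['backL'],H['backR'],H['frontL'],H['frontR'],w(90,481,.032),w(66,481,.032)],float)
mc,wc=M.mean(0),W.mean(0); U,s,V=np.linalg.svd((M-mc).T@(W-wc)); R=V.T@U.T; t=wc-R@mc
print('yaw',np.degrees(np.arctan2(R[1,0],R[0,0])),'t',t,'\n',((R@M.T).T+t-W).round(1))
for p in((514,-206),(520.4,-69.7),(545.4,45.3)): print('cap jig',R.T@(np.array(p)-t))
# side view check of guide front and jig corner
for p in((-140,150,0),(-140,150,32),(0,-160,69),(0,160,69)):
    q=R@np.array(p[:2])+t; print(proj('side',[q[0]/1000,q[1]/1000,p[2]/1000]),proj('top',[q[0]/1000,q[1]/1000,p[2]/1000]))
E
```

```text
{'backL': array([750.3, 130.4]), 'backR': array([ 738.3, -186.7]), 'frontL': array([646.4, 134. ]), 'frontR': array([ 635.2, -181.5])} [array([721.9,  83.8]), array([718.4,  14. ]), array([715.8, -66.5]), array([ 713.5, -135.7])]
guide front inner/outer top [509.8 128.9] [510.1 142.8] at hood [646.6 125.7] [646.9 137.9]
bar [684.8 138.5] [ 674.5 -167.2]
87.8327927301696
87.96689897498025
87.8084291253333
-2.8873501749815573
yaw -2.1412357758594274 t [643.06448521 -24.47853053] 
 [[-1.3  1.3]
 [-1.3 -1.4]
 [ 2.6  1.4]
 [ 1.9 -2.9]
 [-1.   1.7]
 [-0.9 -0.2]]
cap jig [-122.19219615 -186.21694987]
cap jig [-120.88923031  -49.77299699]
cap jig [-100.20342157   66.0807786 ]
[263.04624609 242.51761487] [225.74045383 188.89956815]
[263.00380773 236.05281044] [225.01599815 188.17135423]
[226.5054682  146.87362015] [335.21014272 139.12436826]
[210.66607663 228.16487601] [221.4949379  137.68385642]
```

```bash
cat >> h.py <<'E'
JY=np.radians(-2.14); JT=np.array([.643,-.0245]); JR=np.array([[np.cos(JY),-np.sin(JY)],[np.sin(JY),np.cos(JY)]])
from scipy.spatial.transform import Rotation as Ro
def st():
    o=bot.get_obs(); q=o['tool_rot']; R=Ro.from_quat([q[1],q[2],q[3],q[0]]).as_matrix()
    j=JR.T@(o['eef_pos'][:2]-JT)*1000; az=np.degrees(np.arctan2(R[1,0],R[0,0])-JY)
    print('t%.2f jig'%o['t'],j.round(1),'z',round(o['eef_pos'][2]*1000,1),'azJ',round(az,2),'tilt',R[:,2].round(3),'F',(JR.T@o['contact_force'][:2]).round(1),o['contact_force'][2].round(1),'w',round(o['gripper_width'],2),'q',o['q'].round(2))
    return o,R
def go(jx,jy,z,az=None):
    o,R=st(); p=np.r_[JR@[jx,jy]/1000+JT,z/1000]
    print('shift cm',(R.T@(p-o['eef_pos'])*100).round(2),end=' ')
    if az is not None:
        a=np.degrees(np.arctan2(R[1,0],R[0,0])-JY); print('yaw',round((a-az+180)%360-180,2))
    else: print()
E
python3 -c "
from h import *
go(-122,-265,120,90)"
```

```text
t0.10 jig [-456.3 -647.5] z 202.0 azJ 16.11 tilt [-0.001  0.002 -1.   ] F [-0.  -0.6] -0.1 w 1.0 q [ 1.22  0.48  0.02  1.56 -0.01  1.11 -0.08]
shift cm [ 42.74 -27.45   8.24] yaw -73.89
```

Call:
carry_out --pt "3.5 -2.3 0.3 0 0" --pt "3.5 -2.3 0.3 0 0" --pt "3.5 -2.3 0.3 0 0" --pt "3.5 -2.3 0.3 0 0" --pt "3.5 -2.3 0.3 0 0" --pt "3.5 -2.3 0.3 0 0" --pt "3.5 -2.3 0.3 0 0" --pt "3.5 -2.3 0.3 0 0" --pt "3.5 -2.3 0.3 0 0" --pt "3.5 -2.3 0.3 0 0" --pt "3.5 -2.3 0.3 0 0" --pt "3.5 -2.3 0.3 0 0"

```text
t: 1.3
eef_pos: [0.5046, -0.2844, 0.1665]
tool_rot: [-0.0, 0.993, 0.122, -0.0]
contact_force: [1.1, -0.0, -0.8]
gripper_width: 0.504
grasp_force: 0.0
```

Call:
carry_out --pt "0 0 0 -8.2 0" --pt "0 0 0 -8.2 0" --pt "0 0 0 -8.2 0" --pt "0 0 0 -8.2 0" --pt "0 0 0 -8.2 0" --pt "0 0 0 -8.2 0" --pt "0 0 0 -8.2 0" --pt "0 0 0 -8.2 0" --pt "0 0 0 -8.2 0" --pt "0 0 0 0 0"

```text
t: 2.3
eef_pos: [0.5035, -0.2858, 0.1664]
tool_rot: [-0.0, 0.72, 0.694, -0.0]
contact_force: [-0.4, 0.1, -0.2]
gripper_width: 0.5
grasp_force: 0.0
```

```bash
python3 -c "
from h import *
go(-120,-265,8,90)"
```

```text
t2.30 jig [-129.6 -266.4] z 166.4 azJ 89.96 tilt [-0.001  0.001 -1.   ] F [-0.4  0.1] -0.2 w 0.5 q [ 0.74  0.39 -0.42  1.8   0.19  0.99  0.21]
shift cm [ 0.13  0.97 15.84] yaw -0.04
```

Call:
carry_out --pt "0 0.9 3 0 0" --pt "0 0 4 0 0" --pt "0 0 4 0 0" --pt "0 0 3 0 0" --pt "0 0 1.8 0 0" --pt "0 0 0 0 0" --pt "1 0 0 0 0" --pt "1 0 0 0 0" --pt "0.8 0 0 0 0" --pt "0.8 0 0 0 0" --pt "0.8 0 0 0 0" --pt "0.8 0 0 0 0"

```text
t: 3.5
eef_pos: [0.5151, -0.2335, 0.0093]
tool_rot: [0.0, 0.721, 0.693, 0.0]
contact_force: [0.3, -0.4, 0.0]
gripper_width: 0.502
grasp_force: 0.0
```

```bash
cat >> h.py <<'E'
def caps(show=None):
    a=imaging.read_camera('top')[...,::-1]; hsv=cv2.cvtColor(a,cv2.COLOR_BGR2HSV)
    m=((hsv[...,1]<50)&(hsv[...,2]>120)).astype(np.uint8)*255
    m[:143]=0;m[215:]=0;m[:,:229]=0;m[:,370:]=0
    m=cv2.morphologyEx(m,cv2.MORPH_CLOSE,np.ones((5,5)))
    for c in cv2.findContours(m,0,2)[0]:
        if cv2.contourArea(c)<150: continue
        P=np.array([JR.T@(onz('top',*p[0],.03)[:2]-JT) for p in c],np.float32)*1000
        r=cv2.minAreaRect(P); print(cv2.boundingRect(c),np.round(r[0],1),np.round(r[1],1),round(r[2],1),'x',P[:,0].min().round(),P[:,0].max().round(),'y',P[:,1].min().round(),P[:,1].max().round())
    if show: cv2.imwrite('pics/'+show,cv2.resize(a[92:222,200:370],None,fx=4.5,fy=4.5,interpolation=cv2.INTER_CUBIC))
E
python3 -c "
from h import *
st(); caps()"
```

```text
t3.50 jig [-120.  -213.7] z 9.3 azJ 89.91 tilt [ 0. -0. -1.] F [ 0.3 -0.4] 0.0 w 0.5 q [ 0.59  0.58 -0.35  1.94  0.31  0.67  0.01]
(277, 164, 36, 38) [-120.9  -49.6] [97.8 87.8] 10.6 x -174.0 -67.0 y -100.0 1.0
(238, 157, 33, 36) [-100.1   66.2] [97.6 87.8] 5.5 x -150.0 -48.0 y 21.0 114.0
```

Call:
carry_out --pt "0.7 0 0 0 0" --pt "0.7 0 0 0 0" --pt "0.7 0 0 0 0" --pt "0.7 0 0 0 0" --pt "0.7 0 0 0 0" --pt "0.7 0 0 0 0" --pt "0.7 0 0 0 0" --pt "0.7 0 0 0 0"

```text
t: 4.35
eef_pos: [0.5171, -0.1777, 0.0089]
tool_rot: [0.0, 0.721, 0.693, 0.0]
contact_force: [-0.5, 0.1, -0.4]
gripper_width: 0.498
grasp_force: 0.0
```

```bash
python3 -c "
from h import *
st(); caps('p1.png')"
```

```text
t4.35 jig [-120.1 -157.8] z 8.9 azJ 89.91 tilt [ 0.  0. -1.] F [-0.5  0.1] -0.4 w 0.5 q [ 0.5   0.56 -0.36  1.99  0.31  0.65 -0.1 ]
(277, 164, 31, 38) [-120.9  -49.3] [97.6 87.7] 10.3 x -174.0 -67.0 y -85.0 1.0
(238, 157, 33, 36) [-100.1   66.2] [97.6 87.8] 5.5 x -150.0 -48.0 y 21.0 114.0
```

View pics/p1.png

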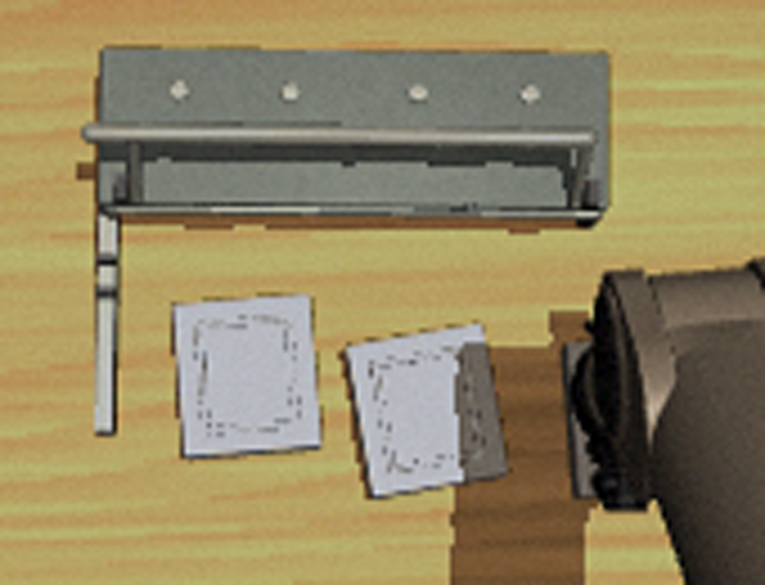

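```bash
python3 -c "
from h import *
b=imaging.read_camera('side')[...,::-1]
cv2.imwrite('pics/s1.png',cv2.resize(b[100:250,170:370],None,fx=4,fy=4,interpolation=cv2.INTER_CUBIC))"
```

```text
(no output)
```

View pics/s1.png

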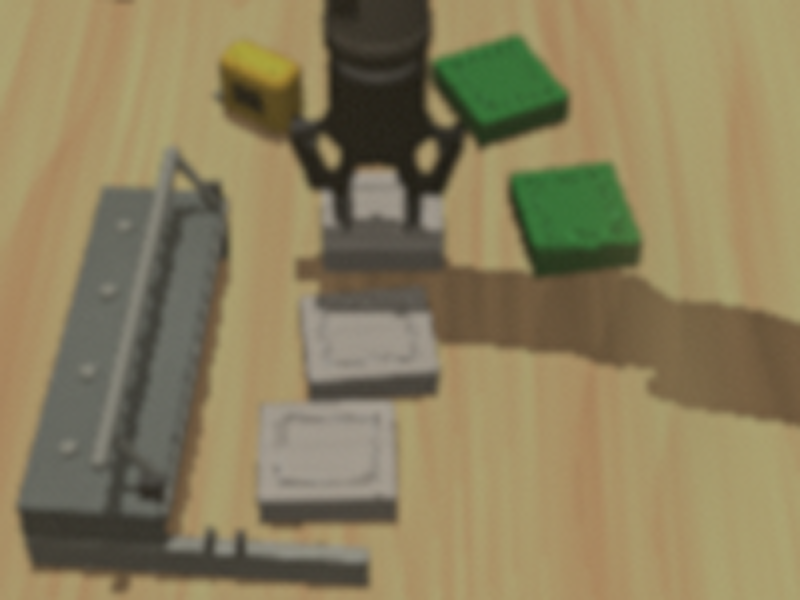

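```bash
python3 -c "
from h import *
o,R=st(); p=o['eef_pos']
for dz in (0,.01,.03):
  for dx in(-.03,.03): print(dz,dx,((proj('side',p+[dx,0,dz])-[170,100])*4).round())
print(proj('top',p), onz('side',170+345/4,156,.035))
"
```

```text
t4.45 jig [-119.9 -156.9] z 9.0 azJ 90.01 tilt [ 0.     0.001 -1.   ] F [-0.6  0.1] 0.3 w 0.5 q [ 0.5   0.56 -0.36  1.99  0.31  0.65 -0.1 ]
0 -0.03 [412. 251.]
0 0.03 [339. 250.]
0.01 -0.03 [412. 243.]
0.01 0.03 [339. 241.]
0.03 -0.03 [412. 225.]
0.03 0.03 [338. 224.]
[330.76929909 183.29201294] [ 0.54197383 -0.18049036  0.035     ]
```

The fingers look to be over or through the right cap, at crop (345,225) and (412,225), and the cap has not moved. I'll lift, go back beside it and probe the bench height gently.

Call:
carry_out --pt "0 0 -3 0 0" --pt "0 0 -3 0 0" --pt "-3.5 0 0 0 0" --pt "-3.5 0 0 0 0" --pt "-4 0 0 0 0" --pt "0 0 3 0 0" --pt "0 0 2 0 0" --pt "0 0 0.5 0 0" --pt "0 0 0.3 0 0" --pt "0 0 0.2 0 0" --pt "0 0 0.2 0 0"

```text
t: 5.55
eef_pos: [0.5137, -0.2883, 0.0078]
tool_rot: [0.001, 0.721, 0.693, 0.0]
contact_force: [-0.4, -0.4, 1.3]
gripper_width: 0.5
grasp_force: 0.0
```

Call:
carry_out --pt "0 0 0.2 0 0" --pt "0 0 0 0 0"

```text
t: 5.75
eef_pos: [0.513, -0.2882, 0.0052]
tool_rot: [0.0, 0.721, 0.693, 0.0]
contact_force: [-0.5, 0.0, -0.1]
gripper_width: 0.497
grasp_force: 0.0
```

```bash
python3 -c "
from h import *
o,R=st(); b=imaging.read_camera('side')[...,::-1]; a=imaging.read_camera('top')[...,::-1]
m=np.hstack([cv2.resize(b[100:200,220:320],None,fx=4,fy=4,interpolation=cv2.INTER_CUBIC),cv2.resize(a[140:240,310:410],None,fx=4,fy=4,interpolation=cv2.INTER_CUBIC)])
cv2.imwrite('pics/s2.png',m)
for dx in(-.03,.03): print(((proj('side',o['eef_pos']+[dx,0,.0])-[220,100])*4).round())"
```

```text
t5.75 jig [-120.  -268.4] z 5.2 azJ 89.92 tilt [ 0. -0. -1.] F [-0.5  0. ] -0.1 w 0.5 q [ 0.66  0.61 -0.34  1.89  0.3   0.69  0.11]
[219. 164.]
[150. 162.]
```

View pics/s2.png

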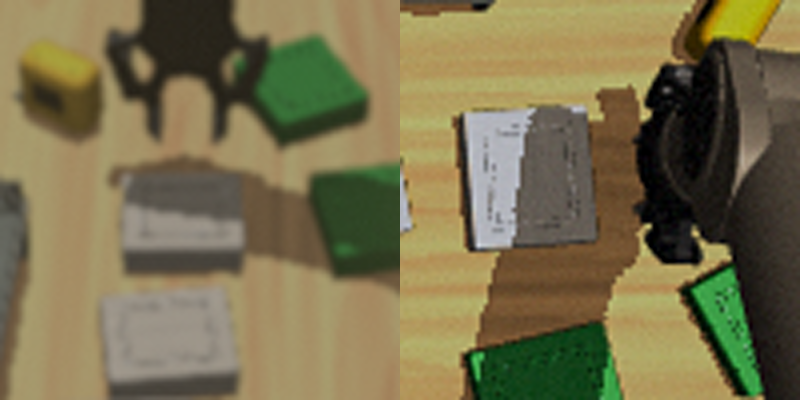

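The picture shows tips at crop row 142, while the reported TCP projects to row 163. So the tips stand about 24 mm higher than thought. I'll probe down for the bench.

Call:
carry_out --pt "0 0 0.4 0 0" --pt "0 0 0.4 0 0" --pt "0 0 0.3 0 0" --pt "0 0 0 0 0"

```text
t: 6.25
eef_pos: [0.5123, -0.288, -0.0068]
tool_rot: [-0.001, 0.721, 0.693, -0.0]
contact_force: [0.1, -0.1, -0.1]
gripper_width: 0.498
grasp_force: 0.0
```

Call:
carry_out --pt "0 0 0.3 0 0" --pt "0 0 0.3 0 0" --pt "0 0 0 0 0"

```text
t: 6.55
eef_pos: [0.5125, -0.2881, -0.0126]
tool_rot: [-0.0, 0.721, 0.693, -0.0]
contact_force: [-0.0, -0.5, 0.6]
gripper_width: 0.497
grasp_force: 0.0
```

Call:
carry_out --pt "0 0 0.3 0 0" --pt "0 0 0 0 0"

```text
t: 6.75
eef_pos: [0.5126, -0.2881, -0.0154]
tool_rot: [-0.0, 0.721, 0.693, -0.0]
contact_force: [0.3, 0.3, 0.0]
gripper_width: 0.5
grasp_force: 0.0
```

Call:
carry_out --pt "0 0 0.3 0 0" --pt "0 0 0 0 0"

```text
t: 6.95
eef_pos: [0.5126, -0.2881, -0.0184]
tool_rot: [-0.0, 0.721, 0.693, -0.0]
contact_force: [0.4, -0.7, -1.4]
gripper_width: 0.496
grasp_force: 0.0
```

Call:
carry_out --pt "0.8 0 0 0 0" --pt "0.8 0 0 0 0" --pt "0.8 0 0 0 0" --pt "0.8 0 0 0 0" --pt "0.8 0 0 0 0" --pt "0.8 0 0 0 0" --pt "0.8 0 0 0 0"

```text
t: 7.65
eef_pos: [0.5151, -0.2317, -0.018]
tool_rot: [0.0, 0.721, 0.693, -0.0]
contact_force: [-0.3, -1.7, -0.2]
gripper_width: 0.5
grasp_force: 0.7
```

```bash
python3 - <<'E'
from h import *
o,R=st()
b=imaging.read_camera('side')[...,::-1]
hsv=cv2.cvtColor(b,cv2.COLOR_BGR2HSV)
m=((hsv[...,1]<70)&(hsv[...,2]>80)).astype(np.uint8)*255
m=cv2.morphologyEx(m,cv2.MORPH_OPEN,np.ones((3,3)))
for c in cv2.findContours(m,0,2)[0]:
    x,y,w,h=cv2.boundingRect(c)
    if 100<y<240 and 225<x<300 and cv2.contourArea(c)>80: print(x,y,w,h, 'lower-left world',JR.T@(onz('side',x,y+h,0.0)[:2]-JT)*1000)
E
```

```text
t7.65 jig [-120.  -211.8] z -18.0 azJ 89.91 tilt [ 0. -0. -1.] F [-0.3 -1.7] -0.2 w 0.5 q [ 0.56  0.62 -0.32  1.95  0.32  0.62 -0.01]
231 235 31 7 lower-left world [-49.75070795 154.88574226]
234 199 35 28 lower-left world [-51.92724251 102.71773806]
245 149 35 48 lower-left world [-72.11467492 -12.72017144]
```

Call:
carry_out --pt "0.8 0 0 0 0" --pt "0.8 0 0 0 0" --pt "0.8 0 0 0 0" --pt "0.7 0 0 0 0" --pt "0.7 0 0 0 0" --pt "0.7 0 0 0 0" --pt "0.7 0 0 0 0"

```text
t: 8.4
eef_pos: [0.517, -0.1801, -0.0181]
tool_rot: [0.0, 0.721, 0.693, -0.0]
contact_force: [-0.4, -4.5, 0.8]
gripper_width: 0.503
grasp_force: 2.2
```

```bash
python3 -c "
from h import *
o,R=st(); caps('p2.png')"
```

```text
t8.40 jig [-120.1 -160.2] z -18.1 azJ 89.89 tilt [-0. -0. -1.] F [-0.2 -4.5] 0.8 w 0.5 q [ 0.47  0.6  -0.32  1.99  0.32  0.6  -0.1 ]
(236, 157, 91, 42) [-109.    -4.7] [257.7 110.7] 82.2 x -165.0 -48.0 y -140.0 119.0
```

View pics/p2.png

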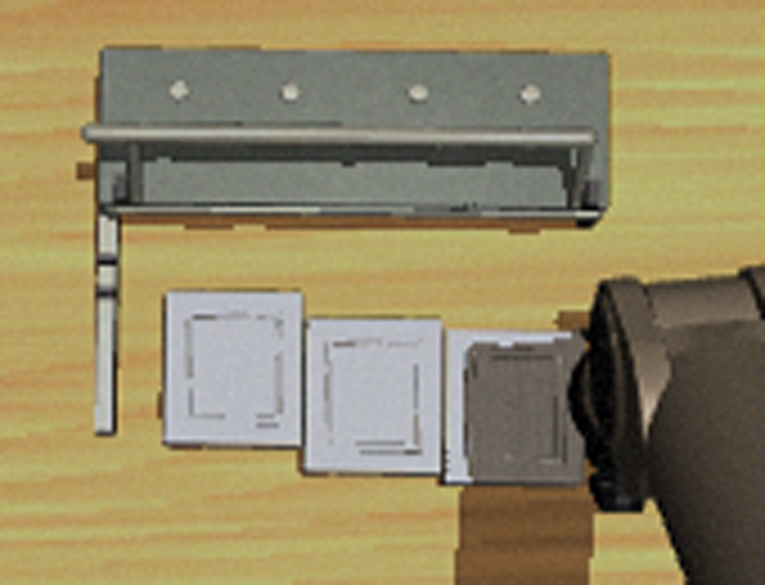

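All three caps are now a squared row; the left one's edge is at crop (163), with 47 px (about 30 mm) to the guide.

Call:
carry_out --pt "0.7 0 0 0 0" --pt "0.7 0 0 0 0" --pt "0.6 0 0 0 0" --pt "0.5 0 0 0 0" --pt "0.2 0 0 0 0"

```text
t: 8.95
eef_pos: [0.5182, -0.1525, -0.0181]
tool_rot: [-0.0, 0.72, 0.693, 0.0]
contact_force: [-1.4, -4.1, 0.7]
gripper_width: 0.501
grasp_force: 2.1
```

Call:
carry_out --pt "0.2 0 0 0 0" --pt "0.2 0 0 0 0"

```text
t: 9.15
eef_pos: [0.5182, -0.1496, -0.0181]
tool_rot: [0.0, 0.721, 0.693, -0.0]
contact_force: [-0.1, -4.4, 1.3]
gripper_width: 0.5
grasp_force: 2.2
```

Call:
carry_out --pt "0.2 0 0 0 0" --pt "0 0 0 0 0"

```text
t: 9.35
eef_pos: [0.5182, -0.1489, -0.018]
tool_rot: [0.001, 0.721, 0.693, -0.001]
contact_force: [-0.4, -8.0, 1.4]
gripper_width: 0.501
grasp_force: 3.7
```

Call:
carry_out --pt "0.2 0 0 0 0" --pt "0 0 0 0 0"

```text
t: 9.55
eef_pos: [0.5182, -0.1488, -0.018]
tool_rot: [0.001, 0.722, 0.692, -0.001]
contact_force: [-0.2, -11.6, -0.2]
gripper_width: 0.501
grasp_force: 6.0
```

```bash
python3 -c "
from h import *
o,R=st(); caps()"
```

```text
t9.55 jig [-120.1 -128.9] z -18.0 azJ 89.78 tilt [-0.    -0.004 -1.   ] F [  0.2 -11.6] -0.2 w 0.5 q [ 0.41  0.59 -0.32  2.01  0.33  0.58 -0.17]
(229, 156, 86, 43) [-107.9   22.8] [248.6 108.5] 82.8 x -166.0 -46.0 y -105.0 140.0
```

Call:
carry_out --pt "-1.5 0 0 0 0" --pt "-1.5 0 0 0 0" --pt "0 0 -3.5 0 0" --pt "0 0 -3.5 0 0"

```text
t: 10.0
eef_pos: [0.5159, -0.1754, 0.0516]
tool_rot: [-0.002, 0.721, 0.693, -0.0]
contact_force: [1.0, -0.3, 0.3]
gripper_width: 0.5
grasp_force: 0.0
```

Call:
carry_out --pt "0 0 0 8.2 0" --pt "0 0 0 8.2 0" --pt "0 0 0 8.2 0" --pt "0 0 0 8.2 0" --pt "0 0 0 8.2 0" --pt "0 0 0 8.2 0" --pt "0 0 0 8.2 0" --pt "0 0 0 8.2 0" --pt "0 0 0 8.2 0" --pt "0 0 0 8.2 0" --pt "0 0 0 8 0" --pt "0 0 0 0 0"

```text
t: 11.2
eef_pos: [0.5171, -0.175, 0.0517]
tool_rot: [-0.0, 1.0, -0.02, -0.0]
contact_force: [0.1, -0.0, 0.2]
gripper_width: 0.502
grasp_force: 0.0
```

Call:
carry_out --pt "-1.0 -3.7 0 0 0" --pt "-1.0 -3.7 0 0 0" --pt "-1.0 -3.7 0 0 0" --pt "-1.0 -3.7 0 0 0" --pt "-1.0 -3.7 0 0 0" --pt "-1.0 -3.7 0 0 0" --pt "-1 -3.7 0 0 0" --pt "0 0 0 0 0"

```text
t: 12.0
eef_pos: [0.4563, 0.092, 0.052]
tool_rot: [-0.001, 1.0, -0.013, -0.0]
contact_force: [0.6, -0.8, 0.1]
gripper_width: 0.502
grasp_force: 0.0
```

```bash
python3 -c "
from h import *
go(-185,104,-17,0); caps('p3.png')"
```

```text
t12.00 jig [-190.9  109.5] z 52.0 azJ 0.63 tilt [-0.     0.003 -1.   ] F [ 0.7 -0.8] 0.1 w 0.5 q [-0.29  0.36 -0.04  2.17  0.02  0.61 -1.95]
shift cm [0.59 0.58 6.9 ] yaw 0.63
(229, 156, 90, 43) [-107.3   11.7] [266.5 109.1] 85.3 x -166.0 -46.0 y -117.0 140.0
```

View pics/p3.png

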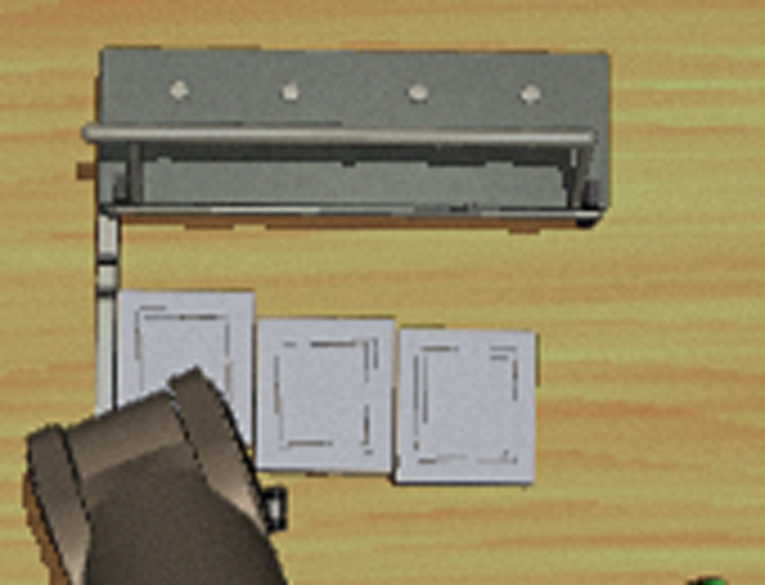

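The caps are in a squared row against the guide: edges at crop 118–254, 257–393 and 396–535. Now I'll push the left one in.

Call:
carry_out --pt "0.5 0.8 0 0.6 0" --pt "0 0 3 0 0" --pt "0 0 3 0 0" --pt "0 0 0.9 0 0" --pt "0 0 0 0 0" --pt "1 0 0 0 0" --pt "1 0 0 0 0" --pt "0.8 0 0 0 0" --pt "0.8 0 0 0 0" --pt "0.8 0 0 0 0" --pt "0.8 0 0 0 0" --pt "0.8 0 0 0 0"

```text
t: 13.25
eef_pos: [0.5221, 0.0756, -0.0167]
tool_rot: [-0.0, 1.0, -0.024, -0.0]
contact_force: [-3.1, 1.9, 2.9]
gripper_width: 0.498
grasp_force: 2.1
```

Call:
carry_out --pt "0.8 0 0 0 0" --pt "0.8 0 0 0 0" --pt "0.5 0 0 0 0" --pt "0 0 0 0 0"

```text
t: 13.65
eef_pos: [0.5446, 0.0742, -0.0169]
tool_rot: [-0.0, 1.0, -0.025, 0.001]
contact_force: [0.0, 0.7, 0.9]
gripper_width: 0.498
grasp_force: 0.3
```

```bash
python3 -c "
from h import *
st(); caps()"
```

```text
t13.65 jig [-102.    94.9] z -16.9 azJ -0.7 tilt [ 0.002  0.    -1.   ] F [-0.   0.7] 0.9 w 0.5 q [-0.23  0.58 -0.03  2.01  0.03  0.55 -1.89]
(262, 144, 65, 59) [-95.7 -44.1] [184.2 103.6] 64.0 x -176.0 -10.0 y -140.0 45.0
```

Call:
carry_out --pt "0.5 0 0 -0.7 0" --pt "0.5 0 0 0 0" --pt "0.4 0 0 0 0"

```text
t: 14.0
eef_pos: [0.5574, 0.0735, -0.0171]
tool_rot: [-0.0, 1.0, -0.019, 0.0]
contact_force: [-2.5, 2.5, 0.3]
gripper_width: 0.5
grasp_force: 1.4
```

Call:
carry_out --pt "0.2 0 0 0 0" --pt "0.2 0 0 0 0"

```text
t: 14.2
eef_pos: [0.5608, 0.0734, -0.0171]
tool_rot: [0.0, 1.0, -0.019, -0.0]
contact_force: [-3.1, 2.3, 3.6]
gripper_width: 0.501
grasp_force: 2.3
```

Call:
carry_out --pt "0.2 0 0 0 0" --pt "0.2 0 0 0 0"

```text
t: 14.4
eef_pos: [0.5651, 0.0732, -0.0171]
tool_rot: [-0.0, 1.0, -0.019, 0.0]
contact_force: [-2.1, 1.5, 0.3]
gripper_width: 0.498
grasp_force: 1.4
```

Call:
carry_out --pt "0.2 0 0 0 0" --pt "0.2 0 0 0 0"

```text
t: 14.6
eef_pos: [0.5692, 0.073, -0.0171]
tool_rot: [0.0, 1.0, -0.019, 0.0]
contact_force: [-1.8, 1.7, 0.9]
gripper_width: 0.505
grasp_force: 1.4
```

Call:
carry_out --pt "0.2 0 0 0 0" --pt "0.2 0 0 0 0"

```text
t: 14.8
eef_pos: [0.5708, 0.0729, -0.0173]
tool_rot: [0.0, 1.0, -0.019, -0.002]
contact_force: [-11.0, 2.8, 9.3]
gripper_width: 0.498
grasp_force: 6.2
```

Call:
carry_out --pt "0.2 0 0 0 0" --pt "0.2 0 0 0 0"

```text
t: 15.0
eef_pos: [0.5705, 0.0728, -0.0179]
tool_rot: [0.001, 1.0, -0.018, -0.006]
contact_force: [-20.9, 2.5, 16.5]
gripper_width: 0.497
grasp_force: 11.0
```

Call:
carry_out --pt "0.2 0 0 0 0" --pt "0 0 0 0 0"

```text
t: 15.2
eef_pos: [0.5704, 0.0727, -0.0183]
tool_rot: [0.001, 1.0, -0.018, -0.008]
contact_force: [-23.0, 2.8, 16.3]
gripper_width: 0.499
grasp_force: 11.5
```

Call:
carry_out --pt "-1.5 0 0 0 0" --pt "-1.5 0 0 0 0" --pt "-3.5 2 0 0 0" --pt "-4 3 0 0 0" --pt "-1 3 0 0 0" --pt "0 0 0 0 0"

```text
t: 15.8
eef_pos: [0.4589, -0.0079, -0.017]
tool_rot: [0.001, 1.0, -0.022, -0.001]
contact_force: [0.3, -0.0, -0.7]
gripper_width: 0.504
grasp_force: 0.0
```

```bash
python3 -c "
from h import *
go(-185,14,-17,0); caps()"
```

```text
t15.80 jig [-184.6    9.7] z -17.0 azJ -0.33 tilt [-0.001 -0.003 -1.   ] F [ 0.3 -0. ] -0.7 w 0.5 q [-0.09  0.49 -0.04  2.21  0.04  0.44 -1.78]
shift cm [-0.04 -0.43 -0.01] yaw -0.33
(229, 143, 100, 60) [-62.6   3.1] [295.5 119.5] 64.7 x -176.0 -7.0 y -146.0 141.0
```

```bash
python3 -c "
from h import *
caps('p4.png')"
```

```text
(229, 143, 100, 60) [-64.2   2.8] [297. 122.] 63.5 x -176.0 -7.0 y -146.0 141.0
```

View pics/p4.png

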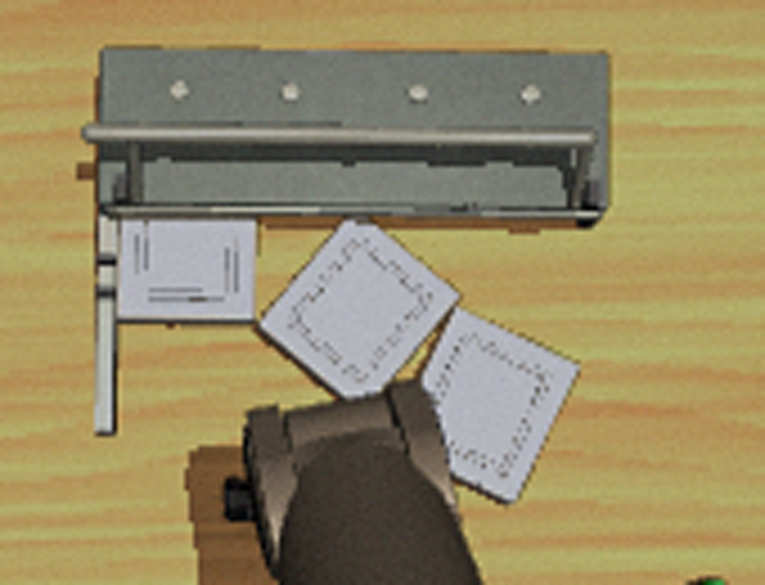

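The left cap is seated at crop (118–256, 220–320). My low retreat swept the middle cap round (centre 359,311) and turned the right one (centre 483,405). I'll mend this by pushing, starting with exact corners.

```bash
python3 -c "
from h import *
J=lambda c,r:(JR.T@(onz('top',200+c/4.5-.4,92+r/4.5-.4,.03)[:2]-JT)*1000).round()
for n,L in dict(A=[(118,320),(256,320)],B=[(355,222),(460,297),(362,400),(258,322)],C=[(455,308),(580,370),(512,503),(387,441)]).items(): print(n,[J(*p).tolist() for p in L], J(*np.mean(L,0)))
"
```

```text
A [[-66.0, 149.0], [-65.0, 61.0]] [-65. 105.]
B [[-1.0, -2.0], [-48.0, -70.0], [-115.0, -8.0], [-66.0, 59.0]] [-58.  -5.]
C [[-55.0, -67.0], [-94.0, -147.0], [-180.0, -104.0], [-142.0, -24.0]] [-118.  -86.]
```

Call:
carry_out --pt "-1 0 -3 0.3 -1" --pt "0 0 -4 0 -1" --pt "0 0 0 0 -1" --pt "0 0 0 0 -1"

```text
t: 16.3
eef_pos: [0.4534, -0.0016, 0.054]
tool_rot: [-0.0, 1.0, -0.021, 0.002]
contact_force: [-0.2, 0.2, -1.1]
gripper_width: 0.0
grasp_force: 0.0
```

```bash
python3 -c "
from h import *
go(-146,8,-7,0)"
```

```text
t16.30 jig [-190.3   15.8] z 54.0 azJ -0.22 tilt [ 0.004  0.001 -1.   ] F [-0.2  0.2] -1.1 w 0.0 q [-0.09  0.34 -0.05  2.2   0.03  0.6  -1.77]
shift cm [4.41 0.77 6.11] yaw -0.22
```

Call:
carry_out --pt "2.2 0.4 0 0 -1" --pt "2.2 0.4 0 0 -1" --pt "0 0 3 0 -1" --pt "0 0 2.5 0 -1" --pt "0 0 0.6 0 -1" --pt "0 0.8 0 0 -1" --pt "0 0.8 0 0 -1" --pt "0 0.8 0 0 -1" --pt "0 0.8 0 0 -1" --pt "0 0.8 0 0 -1" --pt "0 0.8 0 0 -1" --pt "0 0.8 0 0 -1"

```text
t: 17.5
eef_pos: [0.4923, -0.0689, -0.0078]
tool_rot: [-0.0, 1.0, -0.021, 0.0]
contact_force: [-0.9, 3.0, 1.7]
gripper_width: -0.002
grasp_force: 1.9
```

Call:
carry_out --pt "0 0.8 0 0 -1" --pt "0 0.8 0 0 -1" --pt "0 0 0 0 -1"

```text
t: 17.8
eef_pos: [0.4916, -0.0859, -0.008]
tool_rot: [0.0, 1.0, -0.022, 0.0]
contact_force: [0.2, 1.4, 1.6]
gripper_width: 0.002
grasp_force: 0.7
```

```bash
cat >> h.py <<'E'
def quads():
    a=imaging.read_camera('top')[...,::-1]; hsv=cv2.cvtColor(a,cv2.COLOR_BGR2HSV)
    m=((hsv[...,1]<50)&(hsv[...,2]>70)&(hsv[...,2]>150)).astype(np.uint8)*255
    m[:141]=0;m[225:]=0;m[:,:227]=0;m[:,375:]=0
    m=cv2.morphologyEx(m,cv2.MORPH_CLOSE,np.ones((3,3)))
    for c in cv2.findContours(m,0,2)[0]:
        if cv2.contourArea(c)<100: continue
        P=cv2.approxPolyDP(c,2.5,True)[:,0]
        print('area',cv2.contourArea(c),[(JR.T@(onz('top',*p,.03)[:2]-JT)*1000).round().astype(int).tolist() for p in P])
E
python3 -c "
from h import *
st();quads()"
```

```text
t17.80 jig [-149.  -67.] z -8.0 azJ -0.39 tilt [ 0.    -0.001 -1.   ] F [0.1 1.4] 1.6 w 0.0 q [ 0.08  0.51 -0.04  2.12  0.04  0.51 -1.6 ]
area 161.0 [[-49, -94], [-70, -91], [-63, -160], [-100, -174], [-57, -177]]
area 1529.0 [[-3, 147], [-64, 146], [-63, 59], [-103, 15], [-105, -22], [-50, -68], [-4, -15], [-1, 5], [-60, 59], [-2, 63]]
```

Call:
carry_out --pt "0 -2 0 -0.4 -1" --pt "0 -2 0 0 -1" --pt "0 -1.8 0 0 -1" --pt "1 0 0 0 -1" --pt "1 0 0 0 -1" --pt "0.7 0 0 0 -1" --pt "0.7 0 0 0 -1" --pt "0.7 0 0 0 -1" --pt "0 0 0 0 -1"

```text
t: 18.75
eef_pos: [0.5339, -0.0292, -0.0085]
tool_rot: [0.0, 1.0, -0.018, -0.001]
contact_force: [-4.1, -1.7, 1.7]
gripper_width: -0.001
grasp_force: 1.9
```

```bash
python3 -c "
from h import *
st();quads()"
```

```text
t18.75 jig [-108.8   -8.8] z -8.5 azJ 0.02 tilt [-0.003 -0.001 -1.   ] F [-4.  -1.8] 1.7 w -0.0 q [-0.03  0.55 -0.03  2.03  0.04  0.56 -1.7 ]
area 796.5 [[-49, -94], [-147, -117], [-152, -166], [-57, -177]]
area 781.0 [[-64, 146], [-63, 65], [-45, 59], [-57, 42], [-16, 31], [-9, -53], [0, -41], [-1, 25], [-40, 59], [-2, 63], [-3, 147]]
```

Call:
carry_out --pt "-1.5 0 0 0 -1" --pt "0 2.8 0 0 -1" --pt "0 2.7 0 0 -1" --pt "2.8 0 0 0 -1" --pt "2.5 0 0 0 -1" --pt "0.5 -0.5 0 0 -1" --pt "0.5 -0.5 0 0 -1" --pt "0.5 -0.5 0 0 -1" --pt "0.3 -0.6 0 0 -1" --pt "0 0 0 0 -1"

```text
t: 19.8
eef_pos: [0.5818, -0.0758, -0.0086]
tool_rot: [0.006, 1.0, -0.022, -0.006]
contact_force: [-16.2, -23.6, 14.8]
gripper_width: -0.002
grasp_force: 15.9
```

```bash
python3 -c "
from h import *
st();quads()"
```

```text
t19.80 jig [-59.3 -53.5] z -8.6 azJ -0.36 tilt [-0.013 -0.012 -1.   ] F [-15.3 -24.2] 14.8 w -0.0 q [ 0.03  0.61 -0.02  1.9   0.04  0.64 -1.63]
area 650.0 [[-3, 147], [-64, 146], [-63, 65], [-45, 59], [-57, 42], [-16, 37], [-40, 59], [-2, 63]]
```

Call:
carry_out --pt "-1.5 1 0 0 -1" --pt "-2 0 0 0 -1" --pt "0 0 -4 0 -1" --pt "-4 -2 -2 0 -1" --pt "-4 -4 0 0 -1" --pt "0 -4 0 0 -1" --pt "0 -4 0 0 -1" --pt "0 -3 0 0 -1"

```text
t: 20.65
eef_pos: [0.4838, 0.0984, 0.0522]
tool_rot: [-0.0, 1.0, -0.016, 0.0]
contact_force: [0.9, 0.4, -0.5]
gripper_width: 0.001
grasp_force: 0.0
```

```bash
python3 -c "
from h import *
st();quads()"
```

```text
t20.65 jig [-163.7  116.8] z 52.2 azJ 0.25 tilt [ 0.     0.001 -1.   ] F [0.9 0.5] -0.5 w 0.0 q [-0.26  0.4  -0.08  2.11  0.05  0.64 -1.98]
area 960.5 [[-49, -94], [-142, -83], [-152, -166], [-57, -177]]
area 1427.0 [[-61, 146], [-63, 65], [-45, 54], [-94, -13], [-20, -67], [0, -41], [-1, 25], [-40, 59], [-2, 63], [-3, 147]]
```

Call:
carry_out --pt "1.5 3.2 0 0.2 -1" --pt "2.6 3.2 0 0 -1" --pt "2.6 3.2 0 0 -1" --pt "0 0 2 0 -1" --pt "0 0 2.5 0 -1" --pt "0 0 1.5 0 -1" --pt "0 0.8 0 0 -1" --pt "0 0.8 0 0 -1" --pt "0 0.8 0 0 -1" --pt "0 0.8 0 0 -1"

```text
t: 21.7
eef_pos: [0.5476, -0.0361, -0.0071]
tool_rot: [0.0, 1.0, -0.02, 0.001]
contact_force: [-0.7, 0.1, -0.9]
gripper_width: 0.0
grasp_force: 0.3
```

Call:
carry_out --pt "0 0.8 0 0 -1" --pt "0 0.8 0 0 -1" --pt "0 0.6 0 0 -1" --pt "0 0.6 0 0 -1" --pt "0 0 0 0 -1"

```text
t: 22.2
eef_pos: [0.5457, -0.0644, -0.0081]
tool_rot: [0.0, 1.0, -0.02, 0.0]
contact_force: [-0.2, -0.9, 0.2]
gripper_width: -0.002
grasp_force: 0.0
```

```bash
python3 -c "
from h import *
st();quads()"
```

```text
t22.20 jig [-95.7 -43.5] z -8.1 azJ -0.18 tilt [ 0.    -0.001 -1.   ] F [-0.1 -0.9] 0.2 w -0.0 q [ 0.04  0.57 -0.05  2.    0.05  0.58 -1.65]
area 218.0 [[-54, -146], [-149, -166], [-57, -177]]
area 164.5 [[-1, 17], [-51, 28], [-50, -4], [-4, -9]]
area 609.0 [[-3, 147], [-64, 146], [-63, 62], [-2, 63]]
```

Call:
carry_out --pt "-1.5 0 0 0 -1" --pt "0 -2 0 -0.2 0" --pt "0 0 0 0 0" --pt "0 0 0.5 0 0" --pt "0 0 0.4 0 0" --pt "0.8 0 0 0 0" --pt "0.8 0 0 0 0" --pt "0.7 0 0 0 0" --pt "0.5 0 0 0 0"

```text
t: 23.15
eef_pos: [0.5515, -0.0456, -0.0186]
tool_rot: [0.001, 1.0, -0.019, -0.008]
contact_force: [-26.1, -3.0, 17.4]
gripper_width: 0.502
grasp_force: 12.1
```

Call:
carry_out --pt "0.3 0 0 0 0" --pt "0.2 0 0 0 0"

```text
t: 23.35
eef_pos: [0.5525, -0.0469, -0.0193]
tool_rot: [0.002, 1.0, -0.02, -0.012]
contact_force: [-30.5, -1.6, 22.9]
gripper_width: 0.499
grasp_force: 14.8
```

Call:
carry_out --pt "0.2 0 0 0 0" --pt "0.2 0 0 0 0"

```text
t: 23.55
eef_pos: [0.5524, -0.047, -0.0193]
tool_rot: [0.002, 1.0, -0.021, -0.015]
contact_force: [-41.0, -1.0, 35.0]
gripper_width: 0.5
grasp_force: 20.3
```

```bash
python3 -c "
from h import *
st();quads()"
```

```text
t23.55 jig [-89.7 -25.8] z -19.3 azJ -0.23 tilt [-0.031 -0.003 -1.   ] F [-40.9  -2.6] 35.0 w 0.5 q [ 0.01  0.6  -0.04  1.97  0.05  0.6  -1.68]
area 454.0 [[-52, -120], [-147, -149], [-152, -166], [-57, -177]]
area 604.5 [[-3, 147], [-64, 146], [-63, 65], [-2, 63]]
```

Force rose too high on that jam, so I'll back off, turn the gripper, and square the cap from its left side instead.

Call:
carry_out --pt "-1.5 0 0 0 0" --pt "-1.5 0 0 0 -1" --pt "0 0 -4 0 -1" --pt "0 0 -4 -8.2 -1" --pt "-2 -3 0 -8.2 -1" --pt "-2 -3 0 -8.2 -1" --pt "-2 -3 0 -8.2 -1" --pt "0 0 0 -8.2 -1" --pt "0 0 0 -8.2 -1" --pt "0 0 0 -8.2 -1" --pt "0 0 0 -8.2 -1" --pt "0 0 0 -8.2 -1"

```text
t: 24.8
eef_pos: [0.4598, 0.0289, 0.0633]
tool_rot: [0.0, 0.809, 0.588, 0.001]
contact_force: [0.7, 0.5, -0.4]
gripper_width: 0.005
grasp_force: 0.0
```

Call:
carry_out --pt "0 0 0 -8 -1" --pt "0 0 0 -8 -1" --pt "0 0 0 0 -1"

```text
t: 25.1
eef_pos: [0.4596, 0.0288, 0.0632]
tool_rot: [0.0, 0.721, 0.693, 0.001]
contact_force: [0.5, -0.5, 0.3]
gripper_width: -0.003
grasp_force: 0.0
```

```bash
python3 -c "
from h import *
go(-68,45,-8,90);quads()"
```

```text
t25.10 jig [-185.2   46.4] z 63.2 azJ 89.92 tilt [ 0.001  0.001 -1.   ] F [ 0.5 -0.4] 0.3 w -0.0 q [ 0.19  0.37 -0.45  2.15  0.25  0.67 -0.48]
shift cm [-0.13 11.72  7.13] yaw -0.08
area 962.5 [[-49, -94], [-142, -83], [-152, -166], [-57, -177]]
area 683.0 [[-1, 17], [-62, 27], [-76, -56], [-3, -67]]
area 606.5 [[-3, 147], [-64, 146], [-63, 65], [-2, 63]]
```

Call:
carry_out --pt "0 3 0 0 -1" --pt "0 3 0 0 -1" --pt "0 3 0 0 -1" --pt "0 2.6 0 0 -1" --pt "0 0 3 0 -1" --pt "0 0 3 0 -1" --pt "0 0 1.1 0 -1" --pt "-0.6 0 0 0 -1" --pt "-0.6 0 0 0 -1" --pt "-0.5 0 0 0 -1" --pt "-0.4 0 0 0 -1"

```text
t: 26.25
eef_pos: [0.5729, 0.0025, -0.0075]
tool_rot: [-0.0, 0.721, 0.693, -0.001]
contact_force: [-5.2, 0.5, -0.2]
gripper_width: -0.002
grasp_force: 2.7
```

```bash
python3 -c "
from h import *
st();quads()"
```

```text
t26.25 jig [-71.1  24.4] z -7.5 azJ 89.84 tilt [-0.001 -0.001 -1.   ] F [-5.2  0.3] -0.2 w -0.0 q [ 0.17  0.62 -0.37  1.93  0.35  0.66 -0.46]
area 634.0 [[-49, -94], [-75, -97], [-152, -166], [-57, -177]]
area 330.0 [[-64, 146], [-64, 120], [-40, 112], [-31, 86], [-2, 92], [-3, 147]]
```

Call:
carry_out --pt "0.8 0 0 0 -1" --pt "0 0 -3 0 -1" --pt "0 0 -4 0 -1" --pt "0 -4 0 0 -1" --pt "0 -4 0 0 -1" --pt "0 -3 0 0 -1" --pt "0 0 0 0 -1"

```text
t: 27.0
eef_pos: [0.4615, 0.0159, 0.0626]
tool_rot: [0.0, 0.72, 0.694, -0.0]
contact_force: [0.1, 0.0, -0.1]
gripper_width: 0.003
grasp_force: 0.0
```

```bash
python3 -c "
from h import *
st();quads()"
```

```text
t27.00 jig [-182.9   33.6] z 62.6 azJ 89.99 tilt [ 0.    -0.001 -1.   ] F [0.1 0. ] -0.1 w 0.0 q [ 0.22  0.37 -0.46  2.15  0.26  0.67 -0.45]
area 962.5 [[-49, -94], [-142, -83], [-152, -166], [-57, -177]]
area 656.0 [[-1, 17], [-62, 19], [-70, -62], [-3, -70]]
area 606.5 [[-3, 147], [-64, 146], [-63, 65], [-2, 63]]
```

Call:
carry_out --pt "-3.3 3.1 0 0 -1" --pt "-3.3 3.1 0 0 -1" --pt "-3.3 3.1 0 0 -1" --pt "-3.2 3.1 0 0 -1" --pt "0 3.1 0 0 -1" --pt "0 0 2 0 -1" --pt "0 0 2 0 -1" --pt "0 0 0 0 -1"

```text
t: 27.85
eef_pos: [0.6143, -0.1213, 0.0199]
tool_rot: [-0.001, 0.721, 0.693, -0.0]
contact_force: [-0.4, -0.5, 0.4]
gripper_width: -0.001
grasp_force: 0.0
```

```bash
python3 -c "
from h import *
go(-28,-97,0,90);quads()"
```

```text
t27.85 jig [-25.1 -97.8] z 19.9 azJ 89.89 tilt [-0.001  0.001 -1.   ] F [-0.4 -0.5] 0.4 w -0.0 q [ 0.36  0.64 -0.36  1.79  0.31  0.77 -0.2 ]
shift cm [ 0.08 -0.29  1.99] yaw -0.11
area 283.5 [[-69, -128], [-87, -108], [-144, -111], [-152, -160]]
area 191.5 [[-1, 17], [-62, 22], [-65, -13], [-4, -4]]
area 608.5 [[-3, 147], [-64, 146], [-60, 62], [-2, 63]]
```

Call:
carry_out --pt "0 -0.2 1 0 -1" --pt "0 0 0.7 0 -1" --pt "0 0 0 0 -1"

```text
t: 28.2
eef_pos: [0.6114, -0.1212, 0.0043]
tool_rot: [-0.0, 0.721, 0.693, -0.0]
contact_force: [-0.0, -0.8, -0.1]
gripper_width: 0.003
grasp_force: 0.0
```

Call:
carry_out --pt "0.6 0 0 0 -1" --pt "0.6 0 0 0 -1" --pt "0.6 0 0 0 -1" --pt "0 0 0 0 -1"

```text
t: 28.6
eef_pos: [0.613, -0.1011, 0.0053]
tool_rot: [-0.0, 0.72, 0.694, 0.001]
contact_force: [0.1, 0.1, -0.0]
gripper_width: 0.002
grasp_force: 0.0
```

Call:
carry_out --pt "0.6 0 0 0 -1" --pt "0.6 0 0 0 -1"

```text
t: 28.8
eef_pos: [0.6131, -0.091, 0.0049]
tool_rot: [0.0, 0.721, 0.693, -0.0]
contact_force: [-0.6, 0.6, 0.4]
gripper_width: 0.001
grasp_force: 0.0
```

```bash
python3 -c "
from h import *
st();quads()"
```

```text
t28.80 jig [-27.4 -67.6] z 4.9 azJ 89.88 tilt [ 0. -0. -1.] F [-0.6  0.5] 0.4 w 0.0 q [ 0.31  0.65 -0.36  1.81  0.32  0.74 -0.26]
area 134.0 [[-78, -91], [-142, -91], [-147, -120]]
area 609.0 [[-3, 147], [-64, 146], [-63, 62], [-2, 63]]
```

Call:
carry_out --pt "-1.2 0 0 0 -1" --pt "-1.2 0 0 0 -1" --pt "0 0 0.7 0 -1" --pt "0 0 0.6 0 -1" --pt "0.6 0 0 0 -1" --pt "0.6 0 0 0 -1" --pt "0.6 0 0 0 -1" --pt "0.6 0 0 0 -1"

```text
t: 29.65
eef_pos: [0.6097, -0.0932, -0.0093]
tool_rot: [-0.001, 0.722, 0.692, -0.003]
contact_force: [-8.2, -3.6, 5.8]
gripper_width: -0.002
grasp_force: 0.7
```

Call:
carry_out --pt "0 -0.6 0 0 -1" --pt "0 -0.4 0 0 -1" --pt "0 0 0 0 -1"

```text
t: 29.95
eef_pos: [0.6023, -0.0908, -0.0084]
tool_rot: [-0.0, 0.721, 0.693, -0.0]
contact_force: [-0.0, -0.3, -0.5]
gripper_width: -0.004
grasp_force: 0.0
```

```bash
python3 -c "
from h import *
st();quads()"
```

```text
t29.95 jig [-38.2 -67.8] z -8.4 azJ 89.9 tilt [-0.001  0.    -1.   ] F [-0.  -0.3] -0.5 w -0.0 q [ 0.31  0.66 -0.35  1.84  0.33  0.7  -0.27]
area 609.0 [[-3, 147], [-64, 146], [-63, 62], [-2, 63]]
```

Call:
carry_out --pt "0.6 0 0 0 -1" --pt "0.6 0 0 0 -1" --pt "0.6 0 0 0 -1"

```text
t: 30.3
eef_pos: [0.6038, -0.0722, -0.0082]
tool_rot: [-0.0, 0.721, 0.693, -0.0]
contact_force: [-1.1, -0.7, -0.3]
gripper_width: 0.005
grasp_force: 0.6
```

Call:
carry_out --pt "0.3 0 0 0 -1" --pt "0.3 0 0 0 -1"

```text
t: 30.5
eef_pos: [0.604, -0.0662, -0.0081]
tool_rot: [-0.0, 0.721, 0.693, -0.0]
contact_force: [-0.6, -0.9, -0.1]
gripper_width: 0.001
grasp_force: 0.6
```

```bash
python3 -c "
from h import *
st();quads()"
```

```text
t30.50 jig [-37.4 -43.1] z -8.1 azJ 89.94 tilt [-0. -0. -1.] F [-0.6 -0.9] -0.1 w 0.0 q [ 0.27  0.66 -0.35  1.84  0.33  0.7  -0.31]
area 701.5 [[-3, 147], [-64, 146], [-65, 39], [-7, 51], [-1, 22], [-2, 51], [-16, 54], [-2, 63]]
```

Call:
carry_out --pt "0.3 0 0 0 -1" --pt "0.3 0 0 0 -1"

```text
t: 30.75
eef_pos: [0.6048, -0.0635, -0.0079]
tool_rot: [0.001, 0.721, 0.693, -0.001]
contact_force: [0.2, -11.8, -0.4]
gripper_width: 0.001
grasp_force: 5.7
```

Call:
carry_out --pt "0.2 0 0 0 -1" --pt "0.2 0 0 0 -1"

```text
t: 30.95
eef_pos: [0.6048, -0.0636, -0.0079]
tool_rot: [0.003, 0.722, 0.692, -0.002]
contact_force: [2.6, -16.9, -0.1]
gripper_width: 0.001
grasp_force: 8.4
```

Call:
carry_out --pt "-1.2 0 0 0 -1" --pt "-1 -0.5 0 0 -1" --pt "0 0 -3 0 -1" --pt "0 -2 -4 0 -1" --pt "0 -4 0 8 -1" --pt "0 -4 0 8 -1" --pt "0 -3 0 8 -1" --pt "0 0 0 8 -1" --pt "0 0 0 8 -1" --pt "0 0 0 8 -1" --pt "0 0 0 8 -1" --pt "0 0 0 8 -1"

```text
t: 32.15
eef_pos: [0.4703, -0.0592, 0.0619]
tool_rot: [-0.0, 0.979, 0.203, 0.0]
contact_force: [0.7, -0.3, -0.0]
gripper_width: -0.004
grasp_force: 0.0
```

```bash
python3 -c "
from h import *
go(-175,5,50,0);quads()"
```

```text
t32.15 jig [-171.3  -41.1] z 61.9 azJ 25.61 tilt [ 0.     0.001 -1.   ] F [ 0.7 -0.3] -0.0 w -0.0 q [ 0.14  0.36 -0.17  2.14  0.09  0.65 -1.26]
shift cm [ 1.66 -4.32  1.2 ] yaw 25.61
area 466.0 [[-49, -94], [-87, -91], [-78, -134], [-152, -157], [-152, -166], [-57, -177]]
area 1352.5 [[-9, 147], [-64, 146], [-70, -27], [-1, -30]]
```

Call:
carry_out --pt "0 0 0 8.5 0" --pt "0 0 0 8.5 0" --pt "0 0 0 8.5 0" --pt "2.5 -2.8 2 0 0" --pt "2.5 -2.7 3 0 0" --pt "0.5 0 2.8 0 0" --pt "0 0 0 0 0"

```text
t: 32.9
eef_pos: [0.5252, -0.0051, -0.0191]
tool_rot: [-0.0, 1.0, -0.013, -0.003]
contact_force: [-1.0, 0.6, 0.2]
gripper_width: 0.502
grasp_force: 0.0
```

```bash
python3 -c "
from h import *
go(-85,13,-17,0);quads()"
```

```text
t32.90 jig [-118.5   15. ] z -19.1 azJ 0.67 tilt [-0.006  0.001 -1.   ] F [-1.   0.6] 0.2 w 0.5 q [-0.06  0.56 -0.06  2.06  0.06  0.53 -1.76]
shift cm [ 3.34  0.24 -0.23] yaw 0.67
area 962.0 [[-49, -94], [-139, -83], [-152, -166], [-57, -177]]
area 878.5 [[-64, 146], [-66, 74], [-34, 68], [-24, -15], [-15, -30], [-1, -30], [-3, 144]]
```

Call:
carry_out --pt "1 0 -0.2 0.6 0" --pt "1 0 0 0 0" --pt "0.8 0 0 0 0" --pt "0.4 0 0 0 0"

```text
t: 33.35
eef_pos: [0.5608, -0.0082, -0.013]
tool_rot: [0.0, 1.0, -0.021, 0.001]
contact_force: [-2.4, -0.1, 2.1]
gripper_width: 0.499
grasp_force: 1.4
```

Call:
carry_out --pt "0.3 0 0 0 0" --pt "0.2 0 0 0 0"

```text
t: 33.55
eef_pos: [0.5637, -0.0083, -0.0141]
tool_rot: [0.0, 1.0, -0.021, -0.001]
contact_force: [-2.9, -0.8, 2.3]
gripper_width: 0.497
grasp_force: 1.3
```

Call:
carry_out --pt "0.2 0 0 0 0" --pt "0.2 0 0 0 0"

```text
t: 33.75
eef_pos: [0.5676, -0.0084, -0.0143]
tool_rot: [0.0, 1.0, -0.02, -0.001]
contact_force: [-8.0, -2.0, 3.7]
gripper_width: 0.499
grasp_force: 4.5
```

Call:
carry_out --pt "0.2 0 0 0 0" --pt "0 0 0 0 0"

```text
t: 33.95
eef_pos: [0.5675, -0.0084, -0.0146]
tool_rot: [0.0, 1.0, -0.021, -0.003]
contact_force: [-7.4, -0.6, 5.8]
gripper_width: 0.499
grasp_force: 4.1
```

Call:
carry_out --pt "0.3 0 0 0 0" --pt "0 0 0 0 0"

```text
t: 34.15
eef_pos: [0.5674, -0.0085, -0.0151]
tool_rot: [0.001, 1.0, -0.02, -0.006]
contact_force: [-15.2, -0.6, 11.2]
gripper_width: 0.504
grasp_force: 7.7
```

Call:
carry_out --pt "-1.5 0 0 0 0" --pt "-1.5 0 0 0 0" --pt "0 0 -3 0 0" --pt "0 0 -4 0 0" --pt "-2 2 0 -8.2 0" --pt "-2 2.5 0 -8.2 0" --pt "0 2.5 0 -8.2 0" --pt "0 2.5 0 -8.2 0" --pt "0 2.5 0 -8.2 0" --pt "0 2.5 0 -8.2 0" --pt "0 0 0 -8.2 0" --pt "0 0 0 -8.2 0"

```text
t: 35.35
eef_pos: [0.5505, -0.1423, 0.056]
tool_rot: [0.001, 0.85, 0.526, 0.001]
contact_force: [0.0, -0.0, -0.7]
gripper_width: 0.499
grasp_force: 0.0
```

Call:
carry_out --pt "0 0 0 -8.2 0" --pt "0 0 0 -8.2 0" --pt "0 0 0 -8 0" --pt "0 0 0 0 0"

```text
t: 35.75
eef_pos: [0.5499, -0.1414, 0.056]
tool_rot: [0.0, 0.721, 0.693, 0.001]
contact_force: [0.5, 0.4, -0.8]
gripper_width: 0.496
grasp_force: 0.0
```

```bash
python3 -c "
from h import *
go(-102,-205,-17,90);quads()"
```

```text
t35.75 jig [ -88.7 -120.3] z 56.0 azJ 89.88 tilt [ 0.002  0.001 -1.   ] F [0.5 0.4] -0.8 w 0.5 q [ 0.47  0.52 -0.42  1.91  0.3   0.77 -0.16]
shift cm [-8.48 -1.32  7.29] yaw -0.12
area 1253.0 [[-3, 147], [-64, 146], [-59, -24], [-1, -27]]
```

Call:
carry_out --pt "-3 -0.6 0 0 0" --pt "-3 -0.7 0 0 0" --pt "-2.5 0 0 0 0" --pt "0 0 3 0 0" --pt "0 0 3 0 0" --pt "0 0 1.2 0 0" --pt "0.8 0 0 0 0" --pt "0.8 0 0 0 0" --pt "0.7 0 0 0 0" --pt "0.7 0 0 0 0" --pt "0.7 0 0 0 0" --pt "0.7 0 0 0 0"

```text
t: 37.0
eef_pos: [0.5351, -0.1822, -0.0152]
tool_rot: [0.001, 0.722, 0.692, 0.0]
contact_force: [1.1, -2.8, 2.5]
gripper_width: 0.501
grasp_force: 1.5
```

Call:
carry_out --pt "0.7 0 0 0 0" --pt "0.7 0 0 0 0" --pt "0.6 0 0 0 0"

```text
t: 37.3
eef_pos: [0.5352, -0.1614, -0.016]
tool_rot: [0.0, 0.721, 0.693, -0.0]
contact_force: [-0.0, -3.7, 2.5]
gripper_width: 0.5
grasp_force: 1.5
```

```bash
python3 -c "
from h import *
st();quads()"
```

```text
t37.30 jig [-102.6 -140.8] z -16.0 azJ 89.81 tilt [-0. -0. -1.] F [ 0.1 -3.7] 2.5 w 0.5 q [ 0.46  0.62 -0.36  1.96  0.36  0.62 -0.17]
area 138.0 [[-58, -114], [-59, -45], [-154, -46], [-154, -60], [-64, -53]]
area 1259.0 [[-3, 147], [-64, 146], [-62, -27], [-1, -27]]
```

Call:
carry_out --pt "0.5 0 0 0 0" --pt "0.3 0 0 0 0"

```text
t: 37.55
eef_pos: [0.5354, -0.1536, -0.0162]
tool_rot: [-0.0, 0.721, 0.693, -0.0]
contact_force: [1.0, -2.3, 1.6]
gripper_width: 0.501
grasp_force: 1.4
```

Call:
carry_out --pt "0.2 0 0 0 0" --pt "0 0 0 0 0"

```text
t: 37.75
eef_pos: [0.5355, -0.1513, -0.0162]
tool_rot: [-0.0, 0.721, 0.693, 0.0]
contact_force: [0.1, -0.5, -0.2]
gripper_width: 0.501
grasp_force: 0.4
```

Call:
carry_out --pt "0.2 0 0 0 0" --pt "0 0 0 0 0"

```text
t: 37.95
eef_pos: [0.5354, -0.1499, -0.0162]
tool_rot: [-0.0, 0.721, 0.693, -0.0]
contact_force: [-0.3, -2.2, 0.8]
gripper_width: 0.501
grasp_force: 1.0
```

Call:
carry_out --pt "-1.3 0 0 0 0" --pt "-1.2 0 0 0 0" --pt "0 0 -3.5 0 0" --pt "0 0 -3.5 8.2 0" --pt "0 0 0 8.2 0" --pt "0 0 0 8.2 0" --pt "0 0 0 8.2 0" --pt "0 0 0 8.2 0" --pt "0 0 0 8.2 0" --pt "0 0 0 8.2 0" --pt "0 0 0 8.2 0" --pt "0 0 0 8.2 0"

```text
t: 39.15
eef_pos: [0.5344, -0.176, 0.0538]
tool_rot: [-0.0, 0.993, 0.117, -0.0]
contact_force: [0.4, -0.7, 0.6]
gripper_width: 0.499
grasp_force: 0.0
```

Call:
carry_out --pt "0 0 0 8.2 0" --pt "0 0 0 8 0" --pt "-2.6 -2.5 0 0 0" --pt "-2.6 -2.6 0 0 0" --pt "-2.6 -2.6 0 0 0" --pt "0 0 0 0 0"

```text
t: 39.75
eef_pos: [0.4559, -0.0923, 0.0533]
tool_rot: [-0.001, 1.0, -0.019, -0.002]
contact_force: [-0.3, 0.2, -0.6]
gripper_width: 0.498
grasp_force: 0.0
```

```bash
python3 -c "
from h import *
go(-178,-76,-15,0);quads()"
```

```text
t39.75 jig [-184.5  -74.7] z 53.3 azJ 0.01 tilt [-0.004  0.002 -1.   ] F [-0.3  0.2] -0.6 w 0.5 q [ 0.11  0.36 -0.05  2.17  0.03  0.62 -1.57]
shift cm [0.68 0.14 6.83] yaw 0.01
area 1806.5 [[-3, 147], [-64, 146], [-62, -30], [-137, -31], [-137, -54], [-99, -65], [-104, -117], [-58, -117], [-56, -27], [-1, -27]]
```

Call:
carry_out --pt "0 0.1 3 0 0" --pt "0 0 3 0 0" --pt "0 0 0.8 0 0" --pt "1 0 0 0 0" --pt "1 0 0 0 0" --pt "0.8 0 0 0 0" --pt "0.8 0 0 0 0" --pt "0.8 0 0 0 0" --pt "0.8 0 0 0 0" --pt "0.8 0 0 0 0" --pt "0.8 0 0 0 0"

```text
t: 40.9
eef_pos: [0.5281, -0.0988, -0.014]
tool_rot: [0.0, 1.0, -0.02, -0.0]
contact_force: [-5.3, -0.4, 5.0]
gripper_width: 0.502
grasp_force: 2.5
```

Call:
carry_out --pt "0.8 0 0 0 0" --pt "0.8 0 0 0 0" --pt "0.5 0 0 0 0" --pt "0 0 0 0 0"

```text
t: 41.3
eef_pos: [0.5507, -0.0992, -0.014]
tool_rot: [-0.0, 1.0, -0.02, 0.001]
contact_force: [-0.9, 0.4, 0.1]
gripper_width: 0.496
grasp_force: 0.0
```

```bash
python3 -c "
from h import *
st();quads()"
```

```text
t41.30 jig [-89.4 -78.1] z -14.0 azJ -0.17 tilt [ 0.003  0.    -1.   ] F [-0.9  0.3] 0.1 w 0.5 q [ 0.09  0.59 -0.03  1.98  0.03  0.57 -1.57]
area 1312.0 [[-3, 147], [-64, 146], [-62, 10], [-42, 2], [-44, -50], [0, -53]]
```

Call:
carry_out --pt "0.5 0 0 0 0" --pt "0.4 0 0 0 0" --pt "0.2 0 0 0 0"

```text
t: 41.65
eef_pos: [0.5605, -0.0996, -0.0141]
tool_rot: [-0.0, 1.0, -0.02, 0.0]
contact_force: [-2.5, 0.1, 1.0]
gripper_width: 0.502
grasp_force: 1.2
```

Call:
carry_out --pt "0.2 0 0 0 0" --pt "0.2 0 0 0 0"

```text
t: 41.85
eef_pos: [0.5635, -0.1, -0.0141]
tool_rot: [-0.0, 1.0, -0.02, -0.0]
contact_force: [-2.4, -0.4, 0.9]
gripper_width: 0.497
grasp_force: 1.4
```

Call:
carry_out --pt "0.2 0 0 0 0" --pt "0 0 0 0 0"

```text
t: 42.05
eef_pos: [0.5643, -0.1001, -0.0143]
tool_rot: [-0.0, 1.0, -0.02, -0.002]
contact_force: [-6.3, 0.6, 4.9]
gripper_width: 0.499
grasp_force: 3.0
```

Call:
carry_out --pt "0.2 0 0 0 0" --pt "0 0 0 0 0" --pt "-1.5 0 0 0 -1" --pt "-1.5 0 0 0 -1" --pt "0 0 -3.5 0 -1" --pt "0 0 -3.5 -8.2 -1" --pt "0 0 0 -8.2 -1" --pt "0 0 0 -8.2 -1" --pt "0 0 0 -8.2 -1" --pt "0 0 0 -8.2 -1" --pt "0 0 0 -8.2 -1" --pt "0 0 0 -8.2 -1"

```text
t: 43.25
eef_pos: [0.539, -0.0991, 0.0563]
tool_rot: [0.001, 0.885, 0.465, 0.001]
contact_force: [-0.4, 0.3, -0.5]
gripper_width: 0.001
grasp_force: 0.0
```

Call:
carry_out --pt "0 0 0 -8.2 -1" --pt "0 0 0 -8.2 -1" --pt "0 0 0 -8.2 -1" --pt "0 0 0 -8 -1" --pt "-3 1.8 0 0 -1" --pt "-3.2 1.8 0 0 -1" --pt "-1.6 1.7 0 0 -1" --pt "0 0 0 0 -1"

```text
t: 44.05
eef_pos: [0.5902, -0.1832, 0.0562]
tool_rot: [0.002, 0.723, 0.691, 0.001]
contact_force: [-0.5, -0.2, 0.0]
gripper_width: -0.0
grasp_force: 0.0
```

```bash
python3 -c "
from h import *
go(-50,-150,-7,90);quads()"
```

```text
t44.05 jig [ -46.8 -160.6] z 56.2 azJ 89.52 tilt [ 0.004 -0.002 -1.   ] F [-0.5 -0.2] 0.0 w -0.0 q [ 0.49  0.58 -0.4   1.8   0.3   0.82 -0.09]
shift cm [ 1.07 -0.35  6.32] yaw -0.48
area 1530.0 [[-64, 146], [-64, -65], [-9, -64], [-2, -116], [-3, 147]]
```

Call:
carry_out --pt "1 -0.4 2 -0.4 -1" --pt "0 0 3 0 -1" --pt "0 0 1.3 0 -1" --pt "0.6 0 0 0 -1" --pt "0.6 0 0 0 -1" --pt "0.4 0 0 0 -1" --pt "0.2 0 0 0 -1"

```text
t: 44.8
eef_pos: [0.5854, -0.1515, -0.0058]
tool_rot: [0.001, 0.719, 0.695, 0.0]
contact_force: [-0.7, -4.6, 2.7]
gripper_width: 0.006
grasp_force: 2.5
```

Call:
carry_out --pt "0.3 0 0 0 -1" --pt "0 0 0 0 -1"

```text
t: 45.0
eef_pos: [0.5853, -0.1514, -0.0058]
tool_rot: [0.002, 0.72, 0.694, -0.001]
contact_force: [-0.7, -7.0, 1.9]
gripper_width: -0.002
grasp_force: 3.4
```

Call:
carry_out --pt "-1.2 0 0 0 -1" --pt "-0.5 -1 0 0 -1" --pt "0 -1 -5 0 -1" --pt "0 0 -5 0 -1" --pt "0 0 -5 0 -1" --pt "0 0 0 0 -1"

```text
t: 45.6
eef_pos: [0.5685, -0.1648, 0.1492]
tool_rot: [0.005, 0.719, 0.695, 0.003]
contact_force: [1.0, 0.4, -0.0]
gripper_width: 0.0
grasp_force: 0.0
```

```bash
python3 - <<'E'
from h import *
for f in (.3,.4,.5,.6,.7,.8):
    p=[4+57*np.sin(f),0,76+57*np.cos(f)]; w=np.r_[JR@p[:2]/1000+JT,p[2]/1000]
    print(f,np.round(p),proj('top',w).round(1),proj('side',w).round(1))
a=cv2.imread('pics/t0.png'); print(a[112:132,278].sum(1))
b=cv2.imread('pics/s0.png'); print(b[185,185:230].sum(1))
go(60,0,120,90);quads()
E
```

```text
0.3 [ 21.   0. 130.] [279.3 126.9] [210.1 169. ]
0.4 [ 26.   0. 129.] [279.3 125.1] [208.3 169.4]
0.5 [ 31.   0. 126.] [279.3 123.4] [206.6 169.9]
0.6 [ 36.   0. 123.] [279.3 121.8] [205.1 170.6]
0.7 [ 41.   0. 120.] [279.2 120.4] [203.6 171.3]
0.8 [ 45.   0. 116.] [279.2 119.2] [202.3 172.2]
[311 302 317 316 322 321 318 321 305 413 368 275 122 132 158 146 148 327
 357 326]
[322 294 293 294 291 296 293 294 298 294 297 296 295 295 314 344 360 332
 276 223 192 183 183 205 252 289 305 303 302 305 297 299 287 279 257 240
 243 254 282 340 401 417 415 412 415]
t45.60 jig [ -69.3 -143. ] z 149.2 azJ 90.18 tilt [ 0.012 -0.003 -1.   ] F [1.  0.5] -0.0 w 0.0 q [ 0.53  0.43 -0.45  1.8   0.23  0.95 -0.05]
shift cm [14.26 12.94  3.05] yaw 0.18
area 1541.5 [[-64, 146], [-62, -33], [-27, -42], [-29, -99], [-2, -116], [-3, 147]]
```

Call:
carry_out --pt "3 3 0 0 -1" --pt "3 3 0 0 -1" --pt "3 3 0 0 -1" --pt "3 3 0 0 -1" --pt "2.3 1.8 0 0 -1" --pt "0 0 0 0 -1" --pt "0 0 2.5 0 -1" --pt "0 0 2.5 0 -1" --pt "0 0 0.7 0 -1" --pt "0 0 0 0 -1"

```text
t: 46.65
eef_pos: [0.705, -0.027, 0.0828]
tool_rot: [-0.001, 0.719, 0.695, -0.002]
contact_force: [-1.1, 0.3, 0.8]
gripper_width: -0.001
grasp_force: 0.0
```

```bash
python3 -c "
from h import *
o,R=st()
b=imaging.read_camera('side')[...,::-1]; p=o['eef_pos']; print(proj('side',p),proj('side',p+[0,0,.017]))
cv2.imwrite('pics/s5.png',cv2.resize(b[90:260,150:300],None,fx=3.5,fy=3.5,interpolation=cv2.INTER_CUBIC))"
```

```text
t46.65 jig [62.1 -0.2] z 82.8 azJ 90.18 tilt [-0.004 -0.    -1.   ] F [-1.2  0.3] 0.8 w -0.0 q [ 0.23  0.68 -0.42  1.54  0.32  0.99 -0.32]
[197.92383157 179.62184153] [197.16495105 175.65005208]
```

View pics/s5.png

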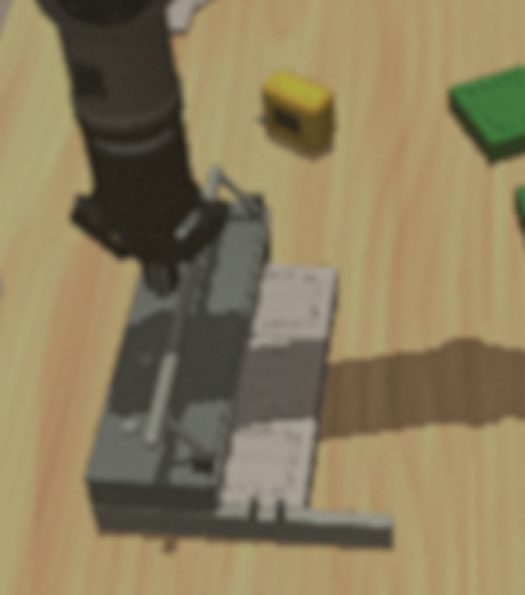

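The picture shows the finger just behind the bar, tip at crop (160,290) and bar at (175,330). The three seated caps stand in one row. Pushing the bail over now.

Call:
carry_out --pt "0 -0.8 0 0 -1" --pt "0 -0.8 0 0 -1" --pt "0 -0.8 0 0 -1" --pt "0 -0.8 0 0 -1" --pt "0 -0.8 0 0 -1" --pt "0 0 0 0 -1"

```text
t: 47.3
eef_pos: [0.6705, -0.0247, 0.0901]
tool_rot: [0.004, 0.719, 0.695, 0.004]
contact_force: [1.4, -0.1, 1.2]
gripper_width: 0.0
grasp_force: 1.0
```

Call:
carry_out --pt "0 -0.8 0 0 -1" --pt "0 -0.8 0 0 -1" --pt "0 -0.8 0 0 -1" --pt "0 -0.8 0 0 -1" --pt "0 -0.7 0 0 -1" --pt "0 0 0 0 -1"

```text
t: 47.9
eef_pos: [0.6263, -0.0234, 0.0846]
tool_rot: [-0.001, 0.719, 0.695, -0.001]
contact_force: [0.8, -0.2, -0.2]
gripper_width: 0.0
grasp_force: 0.0
```

```bash
python3 - <<'E'
from h import *
o,R=st()
a=imaging.read_camera('top')[...,::-1].astype(int)
for f in (.6,0,-.2,-.4,-.6,-.8,-1,-1.2):
    r=[]
    for y in (-100,100):
        p=[4+57*np.sin(f),y,76+57*np.cos(f)]; r+=[proj('top',np.r_[JR@p[:2]/1000+JT,p[2]/1000]).round().astype(int)]
    print(f,r)
for c in(242,316): print(c,a[110:170,c].sum(1).tolist())
E
```

```text
t47.90 jig [-16.7   0.5] z 84.6 azJ 90.22 tilt [-0.002 -0.    -1.   ] F [ 0.8 -0.2] -0.2 w 0.0 q [ 0.26  0.57 -0.45  1.75  0.3   0.89 -0.35]
0.6 [array([316, 122]), array([242, 121])]
0 [array([317, 133]), array([242, 132])]
-0.2 [array([317, 138]), array([242, 137])]
-0.4 [array([316, 142]), array([242, 141])]
-0.6 [array([316, 146]), array([242, 145])]
-0.8 [array([316, 149]), array([242, 149])]
-1 [array([315, 153]), array([242, 152])]
-1.2 [array([315, 155]), array([242, 154])]
242 [345, 352, 358, 359, 355, 357, 357, 369, 373, 362, 363, 364, 368, 355, 352, 369, 364, 370, 375, 380, 359, 377, 377, 384, 378, 384, 384, 240, 412, 226, 276, 277, 548, 564, 577, 454, 376, 507, 408, 289, 416, 324, 306, 301, 276, 557, 572, 508, 502, 574, 562, 577, 597, 300, 113, 434, 463, 465, 456, 419]
316 [347, 312, 525, 585, 307, 333, 369, 362, 377, 356, 277, 293, 350, 356, 351, 332, 333, 222, 166, 178, 195, 194, 216, 228, 221, 222, 234, 237, 243, 258, 237, 255, 252, 271, 260, 273, 259, 268, 276, 267, 278, 281, 276, 270, 266, 289, 284, 277, 276, 273, 273, 279, 277, 287, 288, 282, 280, 291, 278, 277]
```

Call:
carry_out --pt "0 0.4 -2.5 0 -1" --pt "0 0 -3.5 0 -1" --pt "0 -1.6 0 0 -1" --pt "0 -1.6 0 0 -1" --pt "0 0 0 0 -1" --pt "0 0 1.5 0 -1" --pt "0 0 1.5 0 -1" --pt "0 0 1 0 -1" --pt "0 0 1 0 -1" --pt "0 0 1 0 -1" --pt "0 0 0 0 -1"

```text
t: 49.05
eef_pos: [0.5919, -0.0222, 0.0814]
tool_rot: [-0.005, 0.719, 0.695, -0.007]
contact_force: [-17.2, 0.7, 8.6]
gripper_width: 0.001
grasp_force: 8.8
```

```bash
python3 -c "
from h import *
st()"
```

```text
t49.05 jig [-51.2   0.4] z 81.4 azJ 90.24 tilt [-0.017 -0.001 -1.   ] F [-17.2   0. ] 8.6 w 0.0 q [ 0.28  0.53 -0.46  1.82  0.29  0.87 -0.35]
```

Call:
carry_out --pt "0 -0.5 0 0 -1" --pt "0 0 -4 0 -1" --pt "0 0 -2.5 0 -1" --pt "0 1.1 0 0 -1" --pt "0 1.1 0 0 -1" --pt "0 0 0 0 -1"

```text
t: 49.65
eef_pos: [0.618, -0.0232, 0.1485]
tool_rot: [-0.0, 0.719, 0.695, -0.0]
contact_force: [0.7, -0.2, -0.7]
gripper_width: -0.001
grasp_force: 0.0
```

```bash
python3 - <<'E'
from h import *
o,R=st()
a=imaging.read_camera('top')[...,::-1].astype(int)
print(a[130:160,242].sum(1).tolist()); print(a[130:160,236].sum(1).tolist())
E
```

```text
t49.65 jig [-25.    0.4] z 148.5 azJ 90.19 tilt [-0.001  0.    -1.   ] F [ 0.7 -0.1] -0.7 w -0.0 q [ 0.29  0.48 -0.48  1.72  0.26  1.   -0.31]
[375, 359, 364, 363, 372, 396, 209, 120, 202, 174, 294, 292, 292, 288, 279, 288, 295, 283, 289, 299, 404, 483, 362, 202, 284, 297, 297, 483, 499, 551]
[354, 363, 361, 360, 373, 375, 356, 203, 409, 224, 267, 550, 567, 554, 563, 560, 576, 560, 579, 370, 427, 477, 358, 192, 292, 305, 296, 485, 495, 559]
```

Call:
carry_out --pt "0 -1.6 0 0 -1" --pt "0 0 2 0 -1" --pt "0 0 1.5 0 -1" --pt "0 0 1 0 -1" --pt "0 0 0 0 -1"

```text
t: 50.2
eef_pos: [0.5996, -0.0225, 0.1026]
tool_rot: [-0.001, 0.719, 0.695, -0.001]
contact_force: [-0.2, -0.0, -0.1]
gripper_width: 0.001
grasp_force: 0.0
```

Call:
carry_out --pt "0 0 0.6 0 -1" --pt "0 0 0.6 0 -1"

```text
t: 50.4
eef_pos: [0.6018, -0.0223, 0.0931]
tool_rot: [0.0, 0.719, 0.695, 0.0]
contact_force: [0.1, 0.2, 0.1]
gripper_width: -0.001
grasp_force: 0.0
```

```bash
python3 -c "
from h import *
st()"
```

```text
t50.40 jig [-41.3   0.6] z 93.1 azJ 90.21 tilt [ 0.001  0.    -1.   ] F [0.1 0.2] 0.1 w -0.0 q [ 0.28  0.52 -0.46  1.81  0.29  0.88 -0.35]
```

Call:
carry_out --pt "0 -0.2 0.7 0 -1" --pt "0 -0.2 0.7 0 -1"

```text
t: 50.6
eef_pos: [0.5969, -0.0223, 0.0786]
tool_rot: [0.0, 0.719, 0.695, -0.0]
contact_force: [-1.0, -0.6, 1.3]
gripper_width: 0.001
grasp_force: 0.8
```

Call:
carry_out --pt "0 -0.3 0.7 0 -1" --pt "0 0 0 0 -1"

```text
t: 50.8
eef_pos: [0.5928, -0.0223, 0.0707]
tool_rot: [-0.001, 0.719, 0.695, -0.001]
contact_force: [-0.2, 0.5, 0.3]
gripper_width: -0.006
grasp_force: 0.0
```

```bash
cat >> h.py <<'E'
def bar():
    o,R=st(); a=imaging.read_camera('top')[...,::-1].astype(int)
    print(a[144:165,242].sum(1).tolist())
E
python3 -c "
from h import *
bar()"
```

```text
t50.80 jig [-50.2   0.3] z 70.7 azJ 90.22 tilt [-0.002 -0.    -1.   ] F [-0.2  0.5] 0.3 w -0.01 q [ 0.27  0.54 -0.45  1.84  0.31  0.83 -0.36]
[573, 559, 570, 570, 569, 323, 551, 337, 318, 442, 448, 340, 226, 354, 314, 558, 575, 580, 590, 307, 109]
```

Call:
carry_out --pt "0 -0.2 0.8 0 -1" --pt "0 0 0.8 0 -1" --pt "0 0 0.8 0 -1" --pt "0 0 0 0 -1"

```text
t: 51.25
eef_pos: [0.5912, -0.0222, 0.0464]
tool_rot: [-0.001, 0.719, 0.695, -0.001]
contact_force: [-0.3, 1.1, -0.2]
gripper_width: 0.001
grasp_force: 0.0
```

```bash
python3 -c "
from h import *
bar()
for f in (-1.1,-1.3,-1.57,-1.8,-2,-2.23):
    p=[4+57*np.sin(f),100,76+57*np.cos(f)]; print(f,np.round(p),proj('top',np.r_[JR@p[:2]/1000+JT,p[2]/1000]).round(1))"
```

```text
t51.25 jig [-51.9   0.3] z 46.4 azJ 90.21 tilt [-0.002  0.    -1.   ] F [-0.4  1.1] -0.2 w 0.0 q [ 0.26  0.57 -0.44  1.86  0.33  0.79 -0.38]
[569, 565, 557, 568, 568, 579, 573, 575, 558, 587, 390, 456, 414, 307, 229, 280, 571, 576, 591, 303, 119]
-1.1 [-47. 100. 102.] [242.2 152.9]
-1.3 [-51. 100.  91.] [242.3 154.9]
-1.57 [-53. 100.  76.] [242.4 156.3]
-1.8 [-52. 100.  63.] [242.6 156.4]
-2 [-48. 100.  52.] [242.7 155.6]
-2.23 [-41. 100.  41.] [242.9 153.8]
```

Call:
carry_out --pt "0 0 0.8 0 -1" --pt "0 0.2 0.7 0 -1" --pt "0 0.3 0.6 0 -1" --pt "0 0 0 0 -1"

```text
t: 51.7
eef_pos: [0.5969, -0.0224, 0.0258]
tool_rot: [-0.0, 0.719, 0.695, -0.0]
contact_force: [-0.7, -0.0, -0.7]
gripper_width: 0.001
grasp_force: 0.0
```

```bash
python3 -c "
from h import *
bar()"
```

```text
t51.70 jig [-46.2   0.4] z 25.8 azJ 90.21 tilt [-0.001  0.    -1.   ] F [-0.7 -0.1] -0.7 w 0.0 q [ 0.25  0.61 -0.42  1.85  0.35  0.76 -0.39]
[560, 574, 573, 572, 575, 574, 587, 583, 445, 387, 557, 394, 192, 471, 514, 566, 567, 581, 591, 303, 109]
```

Call:
carry_out --pt "0 0.2 0.4 0 -1" --pt "0 0 0 0 -1"

```text
t: 51.95
eef_pos: [0.5993, -0.0224, 0.0227]
tool_rot: [0.0, 0.719, 0.695, 0.0]
contact_force: [0.4, -0.7, -0.2]
gripper_width: 0.001
grasp_force: 0.0
```

Call:
carry_out --pt "0 0 0.3 0 -1" --pt "0 0 0 0 -1"

```text
t: 52.15
eef_pos: [0.5994, -0.0224, 0.02]
tool_rot: [0.0, 0.719, 0.695, 0.0]
contact_force: [-0.0, 0.1, -0.2]
gripper_width: -0.001
grasp_force: 0.1
```

Call:
carry_out --pt "0 0 0.3 0 -1" --pt "0 0 0 0 -1"

```text
t: 52.35
eef_pos: [0.6, -0.0224, 0.0185]
tool_rot: [0.001, 0.719, 0.695, 0.0]
contact_force: [-2.0, -0.5, 11.3]
gripper_width: 0.0
grasp_force: 5.7
```

```bash
python3 -c "
from h import *
bar()"
```

```text
t52.35 jig [-43.    0.5] z 18.5 azJ 90.2 tilt [ 0.002 -0.001 -1.   ] F [-2.  -0.5] 11.3 w 0.0 q [ 0.25  0.62 -0.42  1.85  0.36  0.74 -0.4 ]
[566, 576, 570, 574, 583, 588, 591, 413, 407, 486, 340, 163, 556, 518, 499, 568, 575, 583, 594, 286, 127]
```

Call:
carry_out --pt "0 0 0.3 0 -1" --pt "0 0 0 0 -1"

```text
t: 52.6
eef_pos: [0.6004, -0.0224, 0.0179]
tool_rot: [0.001, 0.719, 0.695, 0.0]
contact_force: [-10.4, -1.6, 32.6]
gripper_width: -0.002
grasp_force: 16.5
```

Call:
carry_out --pt "0 0 -1 0 -1" --pt "0 0 -4 0 -1" --pt "0 0 -4 0 -1" --pt "0 -4 -4 0 -1" --pt "0 -4 0 0 -1" --pt "0 -4 0 0 -1" --pt "-3 -2 0 0 -1" --pt "-4 0 0 0 -1" --pt "-4 0 0 0 -1" --pt "-4 0 0 0 -1" --pt "0 0 0 0 -1"

```text
t: 53.7
eef_pos: [0.4573, -0.1737, 0.1389]
tool_rot: [0.0, 0.722, 0.692, -0.001]
contact_force: [-0.3, 0.9, 0.6]
gripper_width: 0.002
grasp_force: 0.0
```

```bash
python3 - <<'E'
from h import *
st(); quads()
a=snap('top','end_t.png').astype(int); b=snap('side','end_s.png').astype(int)
for y in(-100,0,100,150):
    best=[]
    for f in(-1.8,-2.0,-2.1,-2.23):
        p=[4+57*np.sin(f),y,76+57*np.cos(f)]; w=np.r_[JR@p[:2]/1000+JT,p[2]/1000]; best.append((f,proj('top',w).round(1).tolist(),proj('side',w).round(1).tolist()))
    u=int(round(best[3][1][0])); v=int(round(best[3][2][1])); s=int(best[3][2][0])
    print(y,best); print(' top rows 146..160',a[146:161,u].sum(1).tolist()); print(' side cols',s-14,b[v,s-14:s+14].sum(1).tolist())
# near edges of caps
for y in(130,105,80,40,15,-10,-50,-75,-100):
    w=np.r_[JR@[-65,y]/1000+JT,.03]; u,v=proj('top',w); u=int(round(u)); print(y,round(v,1),a[157:170,u].sum(1).tolist())
E
```

```text
t53.70 jig [-180.  -156.1] z 138.9 azJ 89.71 tilt [-0.001 -0.002 -1.   ] F [-0.3  0.9] 0.6 w 0.0 q [ 0.62  0.29 -0.45  2.03  0.16  0.86  0.04]
area 1814.0 [[-64, 146], [-63, -117], [-40, -117], [-37, -137], [-34, -117], [-2, -116], [-3, 130], [-43, 123], [-47, 146]]
-100 [(-1.8, [313.5, 157.3], [240.5, 162.2]), (-2.0, [313.1, 156.5], [239.5, 164.6]), (-2.1, [312.9, 155.9], [238.8, 165.7]), (-2.23, [312.7, 154.7], [237.6, 167.0])]
 top rows 146..160 [487, 465, 474, 462, 470, 481, 365, 398, 434, 323, 215, 494, 553, 273, 508]
 side cols 223 [269, 258, 308, 376, 408, 417, 427, 433, 425, 415, 408, 393, 377, 365, 349, 319, 352, 423, 447, 448, 450, 447, 421, 397, 401, 416, 423, 423]
0 [(-1.8, [278.0, 156.9], [236.8, 186.2]), (-2.0, [277.9, 156.1], [235.8, 188.5]), (-2.1, [277.8, 155.4], [235.0, 189.6]), (-2.23, [277.7, 154.3], [233.7, 190.9])]
 top rows 146..160 [554, 548, 541, 532, 539, 465, 371, 522, 388, 210, 519, 551, 484, 520, 553]
 side cols 219 [242, 280, 359, 417, 436, 436, 434, 425, 415, 409, 405, 379, 358, 360, 353, 319, 334, 390, 405, 410, 440, 451, 430, 363, 303, 344, 394, 408]

[... 815 characters left out ...]
09, 315, 386, 417]
130 162.4 [485, 375, 527, 541, 546, 571, 229, 114, 413, 437, 433, 427, 426]
105 162.5 [502, 480, 532, 535, 550, 568, 265, 105, 406, 448, 449, 433, 397]
80 162.7 [536, 543, 542, 532, 545, 556, 330, 121, 414, 447, 448, 404, 398]
40 162.8 [491, 356, 520, 546, 558, 574, 204, 122, 425, 437, 416, 398, 417]
15 163.0 [455, 468, 536, 550, 554, 566, 262, 132, 424, 441, 409, 406, 417]
-10 163.1 [548, 478, 533, 546, 548, 566, 310, 118, 411, 440, 412, 415, 425]
-50 163.2 [434, 534, 548, 547, 548, 552, 407, 120, 413, 429, 408, 425, 434]
-75 163.4 [529, 553, 533, 535, 540, 565, 462, 139, 405, 430, 424, 427, 445]
-100 163.5 [530, 568, 249, 513, 550, 552, 528, 172, 307, 423, 435, 443, 439]
```

```bash
python3 -c "
from h import *
print(bot.hand_in())"
```

```text
the job is handed in; nothing more can be done
None
```

I handed the job in at about 54 s: all three caps were felt against the back stop, side by side against the guide, and the bail is down in its catch. Early on my retreat swept the middle and right caps out of line, and while squaring the middle one I pushed it too hard: the wrist read 41 N along the push and 35 N upward (about 54 N combined). That is under the 120 N wrist limit, but it was not gentle and may exceed the 40 N limit on pressing if that counts the fingers.

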